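# Fetch the egg separator from behind the canister and timer

## Task

First lift the tall glass canister and the triple-dial timer, which crowd in front of the egg separator, out of the way onto the steel tray, both standing upright, before you touch the separator. Then, while they wait there, have the black ramekin standing in the middle of the kitchen scale's round pan and set the separator level and centred on the ramekin's rim, its narrow lower part down inside the mouth. Last, put the canister back centred on the round coaster and the timer back centred and square on the oblong coaster; keep the canister upright all the time and do not shift the spice jar or the milk jug.

Things in the scene. Friction and masses are not known exactly. Their poses are not given: they have to be found in the camera images.
- canister: Tall glass canister, body and lid 90 mm across, lid top 150 mm up. Two steel clips clamp the lid (6 mm proud at +y and -y, 116 to 146 mm up). On the lid's middle an upright steel knob, 30 mm across, 150 to 182 mm up, lifts the whole canister (about 0.55 kg). Heights from the underside. Origin: centre of the underside; z up.
- timer: Grey plastic timer, a box 54 mm deep (x), 100 wide (y), 72 tall; fixed chrome button (18 mm across, 8 tall) on the middle of the top; three white dials on the front (-x), 8 mm proud, 12 to 40 mm above the underside. Above 42 mm front and back are plain: grip across x there. About 0.22 kg. Origin: centre of the underside; z up.
- ramekin: Black melamine ramekin, a small round straight-sided dish 66 mm in outer diameter, 58 mm inner diameter, 45 mm tall, open upward; gripped across its outside. About 0.13 kg. Origin: centre of the underside; z up.
- separator: White plastic egg separator: cup 52 mm across from 20 to 44 mm up (grip there, any direction); flat slotted flange 82 mm across at 14 to 18 mm up, with a thumb tab to +y, 61 mm from the axis; below it a foot 30 to 36 mm across. The flange rests on the ramekin's rim, foot inside. About 45 g. Heights from the underside. Origin: centre of the underside; z up.
- coaster_round: Round cork coaster, 104 mm in diameter, 4 mm thick, fixed; the canister's own place, it stands on it at the start. Origin: centre of the underside (its top is at z = +4 mm).
- coaster_oblong: Oblong cork coaster, 82 mm (x) by 122 mm (y), 4 mm thick, fixed; the timer's own place, it stands on it at the start. Origin: centre of the underside (its top is at z = +4 mm).
- tray: Empty steel tray, the side area, fixed: 220 mm (x) by 180 mm (y) outside, with walls 4 mm thick and 18 mm tall, floor 4 mm above its underside. Origin: centre of the underside.
- pan (a point): Middle of the top face of the round steel pan (128 mm in diameter) on the white kitchen scale; the pan is fixed and its top is 32 mm above the table.
- spice_jar: Bystander: small amber glass jar with a black cap, 44 mm in diameter and 95 mm tall, to be left alone. Origin: centre of the underside.
- milk_jug: Bystander: open steel milk jug with a side handle (towards its +y), 76 mm in diameter and 100 mm tall, to be left alone. Origin: centre of the underside.
Not all that is in view belongs to the job. What is shaped like the separator but purple is not meant.

How it is judged:
On the way, in this order (a step that is already met when the one before it is completed fails the run):
1. Canister and timer both stand upright and released on the tray, the separator still in its place (x of canister in the frame of tray between -0.075 and 0.075 m and y of canister in the frame of tray between -0.055 and 0.055 m and z of canister in the frame of tray between 0 and 0.01 m and angle between each of canister, timer's own z axis and vertical below 0.1 rad and linear speed of each of canister, timer below 0.03 m/s and contact force between the fingers and canister below 0.1 N and x of timer in the frame of tray between -0.09 and 0.09 m and y of timer in the frame of tray between -0.07 and 0.07 m and z of timer in the frame of tray between 0 and 0.01 m and contact force between the fingers and timer below 0.1 N and distance of separator from where it was at the start of the episode below 0.02 m), for 0.2 s.
2. With canister and timer still on the tray, the ramekin stands in the middle of the scale's pan and the separator rests level on its rim, released (x of canister in the frame of tray between -0.075 and 0.075 m and y of canister in the frame of tray between -0.055 and 0.055 m and z of canister in the frame of tray between 0 and 0.01 m and angle between each of canister, timer, ramekin's own z axis and vertical below 0.1 rad and linear speed of each of canister, timer below 0.03 m/s and contact force between the fingers and canister below 0.1 N and x of timer in the frame of tray between -0.09 and 0.09 m and y of timer in the frame of tray between -0.07 and 0.07 m and z of timer in the frame of tray between 0 and 0.01 m and contact force between the fingers and timer below 0.1 N and horizontal distance between ramekin and pan below 0.015 m and z of ramekin in the frame of pan between -0.005 and 0.006 m and horizontal distance between separator and ramekin below 0.01 m and z of separator in the frame of ramekin between 0.026 and 0.036 m and angle between separator's own z axis and vertical below 0.12 rad and contact force between the fingers and separator below 0.1 N), for 0.2 s.
At the end, for the whole second after the job is handed in: Ramekin within 15 mm of the pan's middle; separator level on its rim, within 10 mm of its axis; canister upright within 14 mm of the round coaster's middle; timer upright within 14 mm of the oblong coaster's middle and 0.2 rad of square; all released and at rest (horizontal distance between ramekin and pan below 0.015 m and z of ramekin in the frame of pan between -0.005 and 0.006 m and angle between ramekin's own z axis and vertical below 0.1 rad and horizontal distance between separator and ramekin below 0.01 m and z of separator in the frame of ramekin between 0.026 and 0.036 m and angle between separator's own z axis and vertical below 0.12 rad and horizontal distance between canister and coaster_round below 0.014 m and z of canister in the frame of coaster_round between 0 and 0.008 m and angle between each of canister, timer's own z axis and vertical below 0.08 rad and horizontal distance between timer and coaster_oblong below 0.014 m and z of timer in the frame of coaster_oblong between 0 and 0.008 m and angle between the x axis of timer and the x axis of coaster_oblong, either way round below 0.2 rad and linear speed of each of canister, timer, ramekin, separator below 0.02 m/s and contact force between the fingers and canister below 0.1 N and contact force between the fingers and timer below 0.1 N and contact force between the fingers and ramekin below 0.1 N and contact force between the fingers and separator below 0.1 N); the robot touches nothing.
It fails at once if The canister is tipped by more than 0.4 rad (angle between canister's own z axis and vertical above 0.4 rad).
It fails at once if The spice jar is shifted by more than 20 mm (distance of spice_jar from where it was at the start of the episode above 0.02 m).
It fails at once if The milk jug is shifted by more than 20 mm (distance of milk_jug from where it was at the start of the episode above 0.02 m).
It also fails if it takes over 136 s, if anything falls off the work surface, if the arm or the gripper's body presses on something with over 40 N, if the wrist force passes 120 N, or if a joint passes its speed limit or range.

## Robot

A 7-joint arm with a two-finger parallel gripper is mounted at the origin on the work surface. World frame = base frame: x ahead of the robot, y to its left, z up, the work surface at z = 0. Lengths are in m, angles in rad, forces in N, time in s.
With the tool pointing down it reaches from about 0.4 to 0.75 m from the base axis. Payload 19.5 kg.
Tool frame: the origin (TCP) lies on the centre line of the jaws, within the pads' length; the fingertips stand 11 mm ahead of it and the grasp point (between the pads) lies 8 mm behind it; y points along the fingers, x is the direction in which the jaws open and shut, and the axes are right-handed (so a half turn about y gives the same grasp; the last joint's range is limited). The gripper opens to 85 mm and grips with 20 to 120 N. Pads are 22 mm wide; open, the fingers measure 114 mm over their backs; the gripper's body (76 mm by 85 mm) begins 54 mm behind the grasp point. The pads swing forward as they close: fully open they stand 13 mm farther back than shut.
Start: joints at [1.176, 0.707, -0.028, 1.485, 0.022, 0.951, -0.075], TCP at [0.199, -0.54, 0.242] pointing down, gripper open.
Joint ranges: [-2.71, 2.71], [-0.32, 2.16], [-1.57, 1.52], [0, 2.45], [-1.46, 4.6], [0, 2.02], [-2.83, 2.83]. Speed limits (rad/s): [1.89, 1.89, 2.57, 2.57, 3.01, 3.01, 3.01].

## Interface

Orientations are given as a 3x3 rotation matrix whose columns are the frame's x, y, z axes.
In Python, from station import ctrl gives the robot as it stands.
- The arm moves only by the shell command python3 -m pendant 'ROWS' [FORCE]. ROWS is JSON, a list of rows, each an object with "translation": the shift along the tool's x, y, z in units of 40 mm (1.0 is 40 mm), a list of three; "roll": the turn about the tool's y in units of 5 degrees (1.0 is 5 degrees); "fingers": the closure, from -1 (fully open) to 1 (shut). In form: [{"translation": [tx, ty, tz], "roll": roll, "fingers": fingers}, ...]. A call has 1 to 20 rows; each row is the pose to reach, as a shift and turn from the pose measured when the call began, along the tool's axes at that moment; what a row does not reach only later rows make up. A row lasts 1/10 s, in which the tool goes at most 50 mm and 8.59 degrees, less where a joint would pass 70% of its speed; a pose out of reach is approached as far as the arm can. A call with a gripper value outside its range is refused whole. The fingers move at their own pace and stop on an object; FORCE is the grip in N (left out, the last holds). Time passes only in rows, so rows that repeat a pose let the fingers close. It gives the time, the measured TCP pose, the force and the opening at its end, in the units of the state.
- ctrl.get_state(): the state, without advancing time (a new reading comes with each control period).
- ctrl.grab_frame(name): name is "scene" or "top"; returns the picture (420x560x3 uint8, red, green, blue); there is no depth.
- ctrl.camera_model(name): a dict with "fx", "fy", "cx", "cy" (pixels), "camera_from_world" (4x4, takes a point from world to camera coordinates). Camera axes: x right, y down, z forward; pixel columns grow to the right and rows downward; lengths in m; the calibration is good to about 2 mm. A picture is of the moment at which its call begins. camera_model takes no time and is no camera call.
- ctrl.job_done(): hands the job in, once; it reports no verdict.
Trained networks look in the newest picture that a camera, given by its name, has taken for a name from the list of things; names that differ only in an ending like _2 or _b are one class to them, and where a whole thing is asked for, a point or a joint stands for the part that bears it (a point fixed in the world has none). Each returns a list of dicts, best first, with "p" (0 to 1); they miss things now and then, are a little off and sometimes report something else, mostly with a low value. They report only what shows in the picture. A call takes as long as a camera call. They do not tell look-alikes from the thing itself.
- ctrl.find_in(query, camera): "box" ([left, top, width, height] in pixels, round what is visible of it).
- ctrl.outline_of(query, camera): "pixels" (420x560 bool, what is visible of it) and "box" ([left, top, width, height] in pixels, round what is visible of it).
The state is a dict: "clock": time; "qpos": joint angles; "joint_velocities": joint speeds; "joint_torque": joint torques, N m; "tool_pos": TCP position; "ee_rot": TCP orientation; "ft_force": force on the tool from outside, world axes, zero at the start; "torque": the same for the moment, N m; "opening": opening from 0.0 (shut) to 1.0 (fully open).
Only numpy, scipy, OpenCV 4.12 (cv2) and the standard library are available. Lean on these libraries where they do the work, as an engineer would, in place of code of your own. Each camera call takes 0.05 s, during which the arm holds its last target.

## Working session

There is one attempt and no reset: what is moved stays moved. The work goes in short steps, Python scripts to look and compute and a shell command to move; the robot and the scene stay as the last step left them, time stands still between calls to the robot, and variables do not carry over. Pictures are saved under pics/ and viewed, and the job is handed in when it is done.

```bash
ls; mkdir -p pics; python3 - <<'E'
from station import ctrl
import cv2,json
s=ctrl.get_state()
for k in('clock','qpos','tool_pos','ee_rot','opening','ft_force'):print(k,s[k])
for c in('scene','top'):
    f=ctrl.grab_frame(c); cv2.imwrite(f'pics/{c}0.png',f[:,:,::-1])
    m=ctrl.camera_model(c); print(c,m)
E
```

```text
pics
clock 0.0
qpos [ 1.17631014  0.70703289 -0.02764397  1.48501516  0.02198698  0.95089289
 -0.0754886 ]
tool_pos [ 0.19859676 -0.53934349  0.24186366]
ee_rot [[ 3.45536773e-01 -3.66788620e-04  9.38405139e-01]
 [-9.38404626e-01  9.80453303e-04  3.45536967e-01]
 [-1.04680145e-03 -9.99999452e-01 -5.41346779e-06]]
opening 0.99965229439284
ft_force [-0.12193991  0.53264897  0.11733198]
scene {'fx': 474.91975402409935, 'fy': 474.91975402409935, 'cx': 277.08813162770923, 'cy': 213.4809494067129, 'camera_from_world': array([[-0.10576699,  0.99435972, -0.00788034,  0.07016409],
       [ 0.80976369,  0.08152712, -0.58106462, -0.37574174],
       [-0.57714479, -0.06783867, -0.81381927,  1.29879453],
       [ 0.        ,  0.        ,  0.        ,  1.        ]])}
top {'fx': 411.90165205545105, 'fy': 411.90165205545105, 'cx': 278.55676169478016, 'cy': 206.74672261549895, 'camera_from_world': array([[ 0.01175201, -0.99991192,  0.00616732, -0.02188435],
       [-0.98912911, -0.01252896, -0.14651494,  0.51343106],
       [ 0.14657931, -0.00437843, -0.98918923,  0.84271142],
       [ 0.        ,  0.        ,  0.        ,  1.        ]])}
```

View pics/scene0.png

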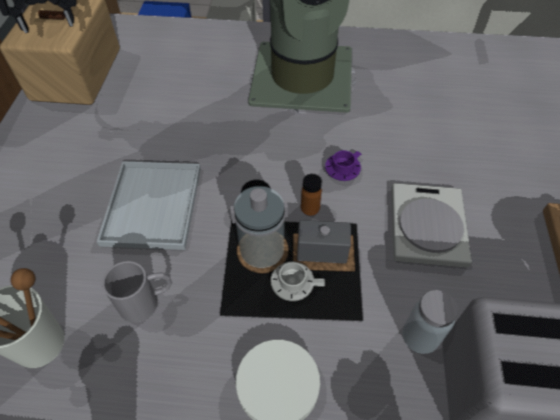

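View pics/top0.png

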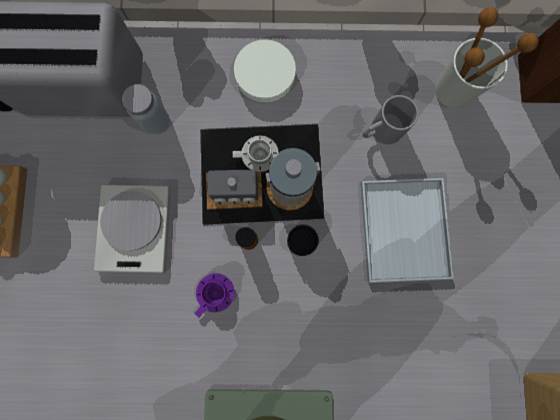

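```bash
cat > h.py <<'E'
from station import ctrl
import cv2, numpy as np
def cam(c):
    m=ctrl.camera_model(c); return m
def proj(m,P):
    P=np.atleast_2d(P); T=m['camera_from_world']; q=P@T[:3,:3].T+T[:3,3]
    return np.c_[m['fx']*q[:,0]/q[:,2]+m['cx'], m['fy']*q[:,1]/q[:,2]+m['cy']]
def unproj(m,uv,z):
    T=m['camera_from_world']; R=T[:3,:3]; t=T[:3,3]; o=-R.T@t
    d=R.T@np.array([(uv[0]-m['cx'])/m['fx'],(uv[1]-m['cy'])/m['fy'],1.])
    return o+d*(z-o[2])/d[2]
def tool(dx,dy,dz):  # world shift -> tool units
    R=ctrl.get_state()['ee_rot']; return np.array(R).T@np.array([dx,dy,dz])/0.04
def shot(n):
    for c in('scene','top'):
        f=ctrl.grab_frame(c); cv2.imwrite(f'pics/{c}{n}.png',f[:,:,::-1])
def to(x,y,z,tx=None):
    """units for move to x,y,z; tx = wanted angle of tool x (jaw direction) in world, rad"""
    s=ctrl.get_state(); p=np.array(s['tool_pos']); R=np.array(s['ee_rot'])
    out=[np.round(R.T@(np.array([x,y,z])-p)/0.04,3)]
    cur=np.arctan2(R[1,0],R[0,0])
    if tx is not None:
        d=(tx-cur+np.pi/2)%np.pi-np.pi/2
        out.append('roll %.2f'%(-np.degrees(d)/5))
    print('pos',p.round(4),'jaw deg %.1f'%np.degrees(cur),'units',*out,'q7 %.2f'%s['qpos'][6],'open %.3f'%s['opening'],'F',np.round(s['ft_force'],1),'t',round(s['clock'],2))
E
python3 - <<'E'
from h import *
import pickle
D={}
for c in('scene','top'):
    ctrl.grab_frame(c)
    for n in ['canister','timer','ramekin','separator','coaster_round','coaster_oblong','tray','pan','spice_jar','milk_jug']:
        r=ctrl.outline_of(n,c)
        D[c,n]=r
        print(c,n,[(round(x['p'],2),[int(v) for v in x['box']],int(x['pixels'].sum())) for x in r][:4])
pickle.dump(D,open('D.pkl','wb'))
E
```

```text
scene canister [(0.95, [231, 184, 56, 85], 3525)]
scene timer []
scene ramekin [(0.62, [242, 177, 27, 12], 187), (0.46, [295, 234, 59, 37], 608)]
scene separator [(0.96, [326, 150, 35, 29], 852), (0.72, [268, 259, 56, 39], 1379)]
scene coaster_round [(0.52, [239, 241, 50, 35], 353)]
scene coaster_oblong [(0.92, [295, 234, 60, 37], 575)]
scene tray [(0.57, [230, 184, 57, 85], 3586)]
scene pan [(0.97, [393, 183, 82, 84], 5659)]
scene spice_jar [(0.69, [301, 175, 20, 41], 759)]
scene milk_jug [(0.84, [105, 257, 67, 65], 2659)]
top canister [(0.66, [263, 148, 55, 62], 2247)]
top timer []
top ramekin [(0.94, [286, 226, 33, 26], 799)]
top separator [(0.58, [195, 271, 41, 47], 1216), (0.48, [235, 229, 23, 23], 422)]
top coaster_round [(0.61, [264, 145, 54, 60], 2284), (0.51, [266, 186, 45, 24], 186), (0.46, [236, 228, 22, 22], 424)]
top coaster_oblong [(0.97, [208, 172, 51, 36], 445)]
top tray [(0.66, [360, 182, 91, 98], 8492)]
top pan [(0.63, [94, 183, 76, 85], 6170), (0.21, [206, 173, 49, 38], 478)]
top spice_jar [(0.66, [234, 230, 25, 19], 433)]
top milk_jug [(0.56, [361, 94, 57, 52], 1703)]
```

```bash
python3 - <<'E'
import cv2
t=cv2.imread('pics/top0.png'); s=cv2.imread('pics/scene0.png')
def crop(im,x,y,w,h,k,n):
    c=cv2.resize(im[y:y+h,x:x+w],None,fx=k,fy=k,interpolation=cv2.INTER_CUBIC)
    c=cv2.convertScaleAbs(c,alpha=1.4,beta=20)
    for i in range(0,w,10):
        cv2.line(c,(i*k,0),(i*k,8 if i%20 else 16),(0,255,255),1)
        if i%20==0: cv2.putText(c,str(x+i),(i*k+2,24),0,.4,(0,255,255),1)
    for j in range(0,h,10):
        cv2.line(c,(0,j*k),(8 if j%20 else 16,j*k),(0,255,255),1)
        if j%20==0: cv2.putText(c,str(y+j),(18,j*k+4),0,.4,(0,255,255),1)
    cv2.imwrite(f'pics/{n}.png',c)
crop(t,195,115,135,145,4,'ct')
crop(s,215,170,150,150,4,'cs')
crop(t,90,175,90,105,5,'cpan')
crop(t,355,170,100,120,5,'ctray')
E
```

```text
(no output)
```

View pics/ct.png

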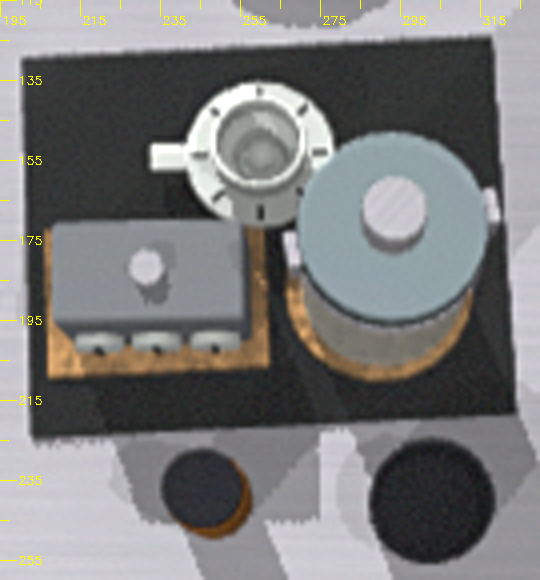

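View pics/cs.png

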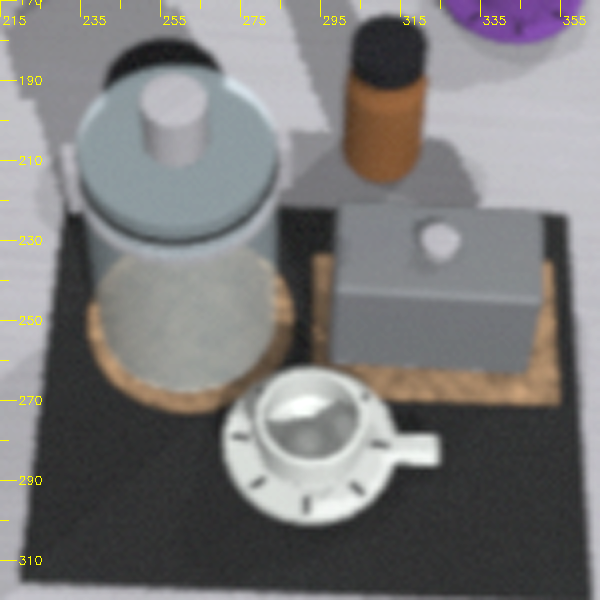

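View pics/cpan.png

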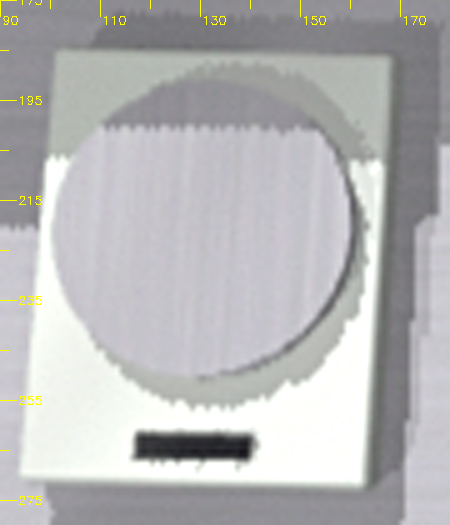

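View pics/ctray.png

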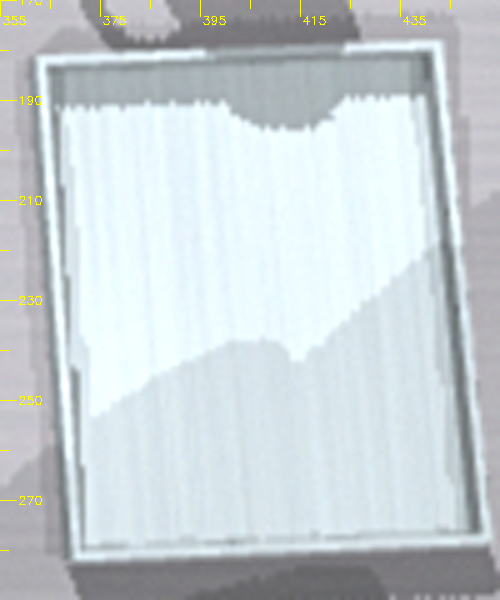

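```bash
python3 - <<'E'
from h import *
t=cam('top');s=cam('scene')
def T(n,x,y,z,k=4,o=(195,115)): 
    p=unproj(t,(o[0]+(x+.5)/k-.5,o[1]+(y+.5)/k-.5),z); print('top',n,p.round(4)); return p
def S(n,x,y,z,k=4,o=(215,170)):
    p=unproj(s,(o[0]+(x+.5)/k-.5,o[1]+(y+.5)/k-.5),z); print('scene',n,p.round(4)); return p
T('lid',394,227,.154); T('knob',394,203,.186); S('knob',174,100,.186); S('lid',179,149,.154)
for q in [(57,222),(240,220),(245,320),(52,322)]: T('timer',*q,.076)
for q in [(338,205),(541,208),(539,300),(333,290)]: S('timer',*q,.076)
T('button',147,265,.084); S('button',440,237,.084)
for q in [(45,229),(49,378),(269,367),(263,228)]: T('obl',*q,.004)
for q in [(313,255),(315,397),(559,404),(552,263)]: S('obl',*q,.004)
T('rc left',287,290,.004);T('rc bot',378,380,.004);T('rc right',473,290,.004)
S('rc left',88,318,.004);S('rc bot',192,412,.004);S('rc right',295,310,.004)
T('sep fl',259.5,156,.018);S('sep fl',310,445,.018); T('tab',150,157,.018);S('tab',440,450,.018)
T('sep rim',261,142,.044);S('sep rim',310,413,.044)
for q in [(369,500),(495,500),(432,438),(432,562),(432,500)]: T('ram',*q,.045)
T('jar cap',206,489,.095);S('jar cap',390,48,.095)
for q in [(52,228),(354,228),(203,80),(203,377),(203,228.5)]: T('pan',*q,.032,5,(90,175))
for q in [(36,58),(440,42),(494,537),(70,558)]: T('tray',*q,.018,5,(355,170))
E
```

```text
top lid [ 0.5639 -0.0417  0.154 ]
top knob [ 0.5674 -0.0403  0.186 ]
scene knob [ 0.5613 -0.0426  0.186 ]
scene lid [ 0.5641 -0.0413  0.154 ]
top timer [0.5828 0.1296 0.076 ]
top timer [0.5851 0.035  0.076 ]
top timer [0.5326 0.0314 0.076 ]
top timer [0.5303 0.1303 0.076 ]
scene timer [0.5334 0.03   0.076 ]
scene timer [0.5252 0.1285 0.076 ]
scene timer [0.5781 0.1285 0.076 ]
scene timer [0.5823 0.0315 0.076 ]
top button [0.559  0.0816 0.084 ]
scene button [0.5525 0.0801 0.084 ]
top obl [0.5958 0.1485 0.004 ]
top obl [0.5113 0.1431 0.004 ]
top obl [0.519  0.0213 0.004 ]
top obl [0.598  0.0261 0.004 ]
scene obl [0.5166 0.0177 0.004 ]
scene obl [0.6007 0.026  0.004 ]
scene obl [0.5923 0.1469 0.004 ]
scene obl [0.509  0.1423 0.004 ]
top rc left [0.5627 0.012  0.004 ]
top rc bot [ 0.5125 -0.0393  0.004 ]
top rc right [ 0.564 -0.092  0.004]
scene rc left [ 0.5667 -0.0938  0.004 ]
scene rc bot [ 0.6153 -0.034   0.004 ]
scene rc right [0.5512 0.0114 0.004 ]
top sep fl [0.6357 0.0282 0.018 ]
scene sep fl [0.6348 0.0263 0.018 ]
top tab [0.6343 0.0891 0.018 ]
scene tab [0.6311 0.0887 0.018 ]
top sep rim [0.6362 0.0263 0.044 ]
scene sep rim [0.6315 0.0255 0.044 ]
top ram [ 0.4432 -0.0338  0.045 ]
top ram [ 0.444  -0.0999  0.045 ]
top ram [ 0.4762 -0.0668  0.045 ]
top ram [ 0.4113 -0.067   0.045 ]
top ram [ 0.4436 -0.0669  0.045 ]
top jar cap [0.4442 0.048  0.095 ]
scene jar cap [0.4477 0.049  0.095 ]
top pan [0.4807 0.3654 0.032 ]
top pan [0.4823 0.2366 0.032 ]
top pan [0.5457 0.3052 0.032 ]
top pan [0.4181 0.297  0.032 ]
top pan [0.4812 0.301  0.032 ]
top tray [ 0.576 -0.199  0.018]
top tray [ 0.5856 -0.3783  0.018 ]
top tray [ 0.3695 -0.3913  0.018 ]
top tray [ 0.3585 -0.2096  0.018 ]
```

```bash
python3 - <<'E'
from h import *
to(.5645,-.041,.255,0.0)
to(.38,-.29,.255,0.0)
E
```

```text
pos [ 0.1987 -0.5396  0.2423] jaw deg -69.8 units [-8.536 -0.317 12.889] roll -13.96 q7 -0.08 open 1.005 F [-0.2 -0.2 -0.1] t 1.2
pos [ 0.1987 -0.5396  0.2423] jaw deg -69.8 units [-4.288 -0.318  6.41 ] roll -13.96 q7 -0.08 open 1.005 F [-0.2 -0.2 -0.1] t 1.2
```

```bash
python3 -m pendant '[{"translation":[-1,-0.3,1.5],"roll":-1.5,"fingers":-1},{"translation":[-2,-0.32,3],"roll":-3,"fingers":-1},{"translation":[-3,-0.32,4.5],"roll":-4.5,"fingers":-1},{"translation":[-4,-0.32,6],"roll":-6,"fingers":-1},{"translation":[-5,-0.32,7.5],"roll":-7.5,"fingers":-1},{"translation":[-6,-0.32,9],"roll":-9,"fingers":-1},{"translation":[-7,-0.32,10.5],"roll":-10.5,"fingers":-1},{"translation":[-8,-0.32,12],"roll":-12,"fingers":-1},{"translation":[-8.54,-0.32,12.89],"roll":-13,"fingers":-1},{"translation":[-8.54,-0.32,12.89],"roll":-13.96,"fingers":-1},{"translation":[-8.54,-0.32,12.89],"roll":-13.96,"fingers":-1},{"translation":[-8.54,-0.32,12.89],"roll":-13.96,"fingers":-1},{"translation":[-8.54,-0.32,12.89],"roll":-13.96,"fingers":-1},{"translation":[-8.54,-0.32,12.89],"roll":-13.96,"fingers":-1},{"translation":[-8.54,-0.32,12.89],"roll":-13.96,"fingers":-1}]' 60; python3 - <<'E'
from h import *
to(.5645,-.041,.20,0.0)
shot(1)
E
```

```text
clock: 2.7
tool_pos: [0.5643, -0.0411, 0.2549]
ee_rot: [[1.0, -0.0, -0.0], [0.0, -0.0, 1.0], [-0.0, -1.0, -0.0]]
ft_force: [-0.2, -1.1, -0.5]
opening: 1.003
pos [ 0.5643 -0.0411  0.2549] jaw deg 0.0 units [0.005 1.373 0.003] roll 0.00 q7 -0.20 open 1.003 F [-0.2 -1.1 -0.5] t 2.7
```

View pics/scene1.png

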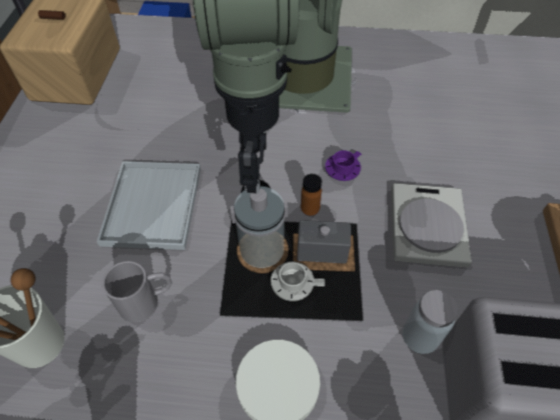

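View pics/top1.png

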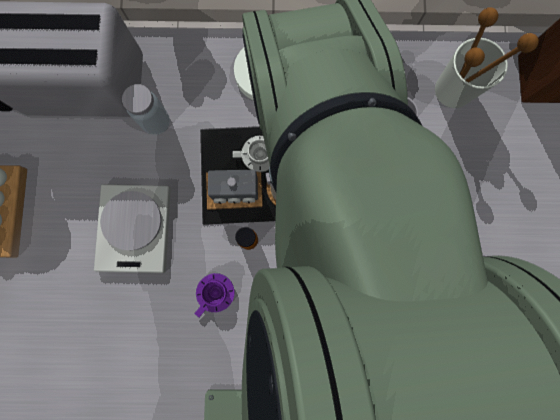

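The scene view shows the gripper behind/above the knob (258,196) with the jaws along x. The separator (292,275) is undisturbed. I'll descend onto the knob next.

```bash
python3 -m pendant '[{"translation":[0,0.5,0],"roll":0,"fingers":-1},{"translation":[0,1,0],"roll":0,"fingers":-1},{"translation":[0,1.5,0],"roll":0,"fingers":-1},{"translation":[0,1.9,0],"roll":0,"fingers":-1},{"translation":[0,2.13,0],"roll":0,"fingers":-1},{"translation":[0,2.13,0],"roll":0,"fingers":-1},{"translation":[0,2.13,0],"roll":0,"fingers":1},{"translation":[0,2.13,0],"roll":0,"fingers":1},{"translation":[0,2.13,0],"roll":0,"fingers":1},{"translation":[0,2.13,0],"roll":0,"fingers":1},{"translation":[0,2.13,0],"roll":0,"fingers":1},{"translation":[0,2.13,0],"roll":0,"fingers":1},{"translation":[0,2.13,0],"roll":0,"fingers":1},{"translation":[0,2.13,0],"roll":0,"fingers":1}]' 60
```

```text
clock: 4.2
tool_pos: [0.5642, -0.042, 0.1706]
ee_rot: [[1.0, 0.0, 0.001], [-0.001, -0.001, 1.0], [0.0, -1.0, -0.001]]
ft_force: [-3.0, -0.4, 8.1]
opening: 0.335
```

```bash
python3 -m pendant '[{"translation":[0,-0.15,0],"roll":0,"fingers":1},{"translation":[0,-0.4,0],"roll":0,"fingers":1},{"translation":[0,-0.8,0],"roll":0,"fingers":1},{"translation":[0,-1.2,0],"roll":0,"fingers":1},{"translation":[0,-1.5,0],"roll":0,"fingers":1},{"translation":[0,-1.7,0],"roll":0,"fingers":1},{"translation":[0,-1.7,0],"roll":0,"fingers":1},{"translation":[0,-1.7,0],"roll":0,"fingers":1}]' 60; python3 - <<'E'
from h import *
to(.5273,-.2916,.238,0.0)
shot(2)
E
```

```text
clock: 5.0
tool_pos: [0.564, -0.042, 0.2383]
ee_rot: [[1.0, 0.0, 0.001], [-0.001, -0.001, 1.0], [0.0, -1.0, -0.001]]
ft_force: [-0.6, -0.3, -4.1]
opening: 0.332
pos [ 0.564  -0.042   0.2383] jaw deg -0.1 units [-0.911  0.012 -6.242] roll -0.01 q7 -0.21 open 0.332 F [-0.6 -0.3 -4.1] t 5.0
```

View pics/scene2.png

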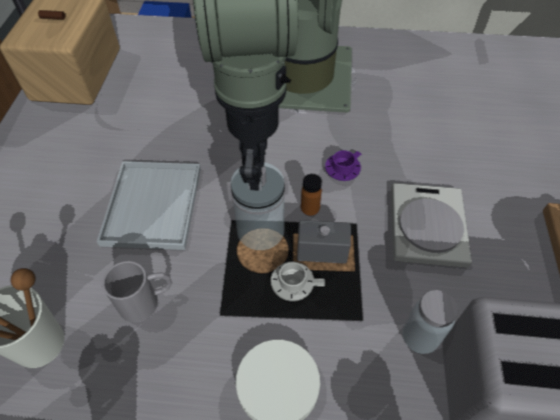

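The canister hangs upright at about (258,205), with its coaster clear at (263,250).

```bash
python3 -m pendant '[{"translation":[-0.03,0,-0.15],"roll":0,"fingers":1},{"translation":[-0.08,0,-0.5],"roll":0,"fingers":1},{"translation":[-0.15,0,-1.0],"roll":0,"fingers":1},{"translation":[-0.23,0,-1.6],"roll":0,"fingers":1},{"translation":[-0.33,0,-2.2],"roll":0,"fingers":1},{"translation":[-0.42,0,-2.8],"roll":0,"fingers":1},{"translation":[-0.5,0,-3.4],"roll":0,"fingers":1},{"translation":[-0.6,0,-4.0],"roll":0,"fingers":1},{"translation":[-0.68,0,-4.6],"roll":0,"fingers":1},{"translation":[-0.77,0,-5.2],"roll":0,"fingers":1},{"translation":[-0.84,0,-5.7],"roll":0,"fingers":1},{"translation":[-0.89,0,-6.05],"roll":0,"fingers":1},{"translation":[-0.91,0,-6.2],"roll":0,"fingers":1},{"translation":[-0.91,0,-6.24],"roll":0,"fingers":1},{"translation":[-0.91,0,-6.24],"roll":0,"fingers":1},{"translation":[-0.91,0,-6.24],"roll":0,"fingers":1}]' 60; python3 - <<'E'
from h import *
to(.5273,-.2916,.1706,0.0)
shot(3)
E
```

```text
clock: 6.7
tool_pos: [0.5276, -0.2906, 0.2382]
ee_rot: [[1.0, -0.0, -0.0], [0.0, -0.0, 1.0], [-0.0, -1.0, -0.0]]
ft_force: [0.5, 0.5, -4.2]
opening: 0.336
pos [ 0.5276 -0.2906  0.2382] jaw deg 0.0 units [-0.006  1.691 -0.024] roll 0.00 q7 0.22 open 0.336 F [ 0.5  0.5 -4.2] t 6.7
```

View pics/scene3.png

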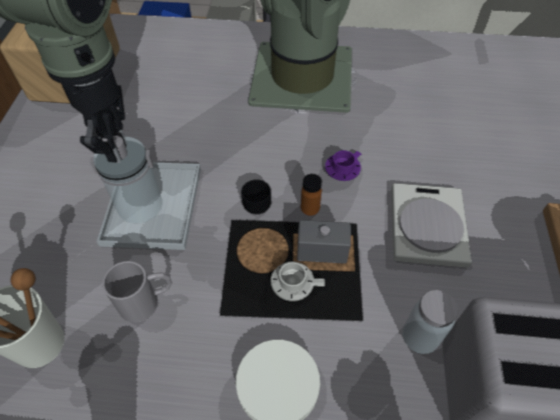

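```bash
python3 -m pendant '[{"translation":[0,0.3,0],"roll":0,"fingers":1},{"translation":[0,0.7,0],"roll":0,"fingers":1},{"translation":[0,1.1,0],"roll":0,"fingers":1},{"translation":[0,1.4,0],"roll":0,"fingers":1},{"translation":[0,1.55,0],"roll":0,"fingers":1},{"translation":[0,1.62,0],"roll":0,"fingers":1},{"translation":[0,1.67,0],"roll":0,"fingers":1},{"translation":[0,1.67,0],"roll":0,"fingers":1},{"translation":[0,1.67,0],"roll":0,"fingers":1}]' 60
```

```text
clock: 7.7
tool_pos: [0.5276, -0.2909, 0.1719]
ee_rot: [[1.0, 0.0, 0.0], [-0.0, -0.001, 1.0], [0.0, -1.0, -0.001]]
ft_force: [-0.0, -0.0, -4.3]
opening: 0.33
```

```bash
python3 -m pendant '[{"translation":[0,0.02,0],"roll":0,"fingers":1},{"translation":[0,0.04,0],"roll":0,"fingers":1},{"translation":[0,0.05,0],"roll":0,"fingers":1},{"translation":[0,0.05,0],"roll":0,"fingers":1}]' 60
```

```text
clock: 8.1
tool_pos: [0.5276, -0.291, 0.1698]
ee_rot: [[1.0, 0.0, 0.0], [-0.0, -0.001, 1.0], [0.0, -1.0, -0.001]]
ft_force: [-1.0, -0.3, -4.3]
opening: 0.334
```

```bash
python3 -m pendant '[{"translation":[0,0.03,0],"roll":0,"fingers":1},{"translation":[0,0.05,0],"roll":0,"fingers":1},{"translation":[0,0.05,0],"roll":0,"fingers":1}]' 60
```

```text
clock: 8.4
tool_pos: [0.5276, -0.2909, 0.1677]
ee_rot: [[1.0, -0.0, 0.0], [-0.0, -0.001, 1.0], [-0.0, -1.0, -0.001]]
ft_force: [-0.4, 0.0, -5.2]
opening: 0.331
```

```bash
python3 -m pendant '[{"translation":[0,0.03,0],"roll":0,"fingers":1},{"translation":[0,0.05,0],"roll":0,"fingers":1},{"translation":[0,0.05,0],"roll":0,"fingers":1}]' 60
```

```text
clock: 8.7
tool_pos: [0.5277, -0.2911, 0.1666]
ee_rot: [[1.0, 0.001, 0.0], [-0.0, -0.001, 1.0], [0.001, -1.0, -0.001]]
ft_force: [-4.1, 1.0, 12.8]
opening: 0.337
```

```bash
python3 -m pendant '[{"translation":[0,-0.02,0],"roll":0,"fingers":0},{"translation":[0,-0.02,0],"roll":0,"fingers":-1},{"translation":[0,-0.02,0],"roll":0,"fingers":-1},{"translation":[0,-0.02,0],"roll":0,"fingers":-1},{"translation":[0,-0.02,0],"roll":0,"fingers":-1},{"translation":[0,-0.5,0],"roll":0,"fingers":-1},{"translation":[0,-1,0],"roll":0,"fingers":-1},{"translation":[0,-1.5,0],"roll":0,"fingers":-1},{"translation":[0,-2,0],"roll":0,"fingers":-1},{"translation":[0,-2.3,0],"roll":0,"fingers":-1},{"translation":[0,-2.3,0],"roll":0,"fingers":-1}]' 60; python3 - <<'E'
from h import *
to(.556,.081,.255,0.05)
shot(4)
E
```

```text
clock: 9.8
tool_pos: [0.5281, -0.2911, 0.2599]
ee_rot: [[1.0, 0.003, 0.0], [-0.0, -0.002, 1.0], [0.003, -1.0, -0.002]]
ft_force: [0.2, 0.1, -0.3]
opening: 1.0
pos [ 0.5281 -0.2911  0.2599] jaw deg -0.0 units [0.695 0.102 9.303] roll -0.58 q7 0.23 open 1.000 F [ 0.2  0.1 -0.3] t 9.8
```

View pics/scene4.png

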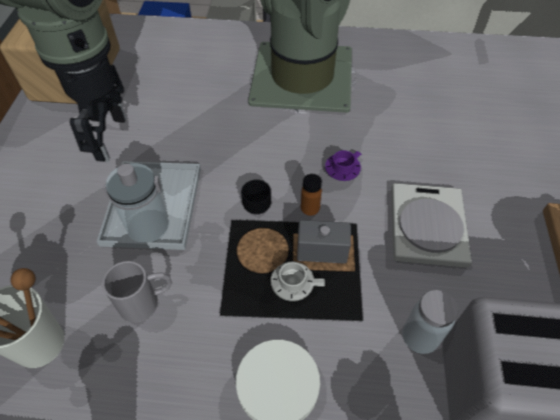

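```bash
python3 - <<'E'
from h import *
t=cam('top');s=cam('scene')
d=.0035
def T(x,y,z,k=4,o=(195,115)): return unproj(t,(o[0]+(x+.5)/k-.5,o[1]+(y+.5)/k-.5),z+d)
def S(x,y,z,k=4,o=(215,170)): return unproj(s,(o[0]+(x+.5)/k-.5,o[1]+(y+.5)/k-.5),z+d)
A=lambda f,L,z:np.mean([f(*q,z) for q in L],0).round(4)
tt=[(57,222),(240,220),(245,320),(52,322)];ts=[(338,205),(541,208),(539,300),(333,290)]
ot=[(45,229),(49,378),(269,367),(263,228)];os=[(313,255),(315,397),(559,404),(552,263)]
print('timer',A(T,tt,.076),A(S,ts,.076),'obl',A(T,ot,.004),A(S,os,.004))
print('button',T(147,265,.084),S(440,237,.084))
print('sep fl',T(259.5,156,.018),S(310,445,.018))
print('lid',T(394,227,.154),S(179,149,.154),S(174,100,.186))
f=cv2.imread('pics/scene4.png');k=4
c=cv2.resize(f[215:295,220:375],None,fx=k,fy=k,interpolation=cv2.INTER_CUBIC);cv2.imwrite('pics/c4.png',cv2.convertScaleAbs(c,alpha=1.5,beta=20))
E
```

```text
timer [0.557  0.0812 0.0795] [0.5571 0.0795 0.0795] obl [0.5554 0.0843 0.0075] [0.5568 0.0831 0.0075]
button [0.55827509 0.08117101 0.0875    ] [0.55485665 0.07994007 0.0875    ]
sep fl [0.63475298 0.02801362 0.0215    ] [0.63662457 0.02636624 0.0215    ]
lid [ 0.56308804 -0.04151981  0.1575    ] [ 0.56660035 -0.04079274  0.1575    ] [ 0.56392959 -0.04208321  0.1895    ]
```

View pics/c4.png

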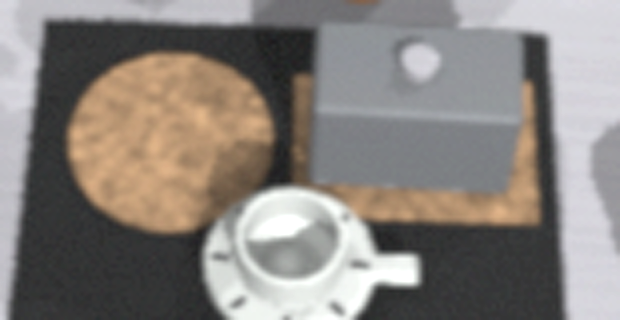

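```bash
python3 -m pendant '[{"translation":[0.05,0,0.8],"roll":0,"fingers":-1},{"translation":[0.15,0,1.9],"roll":0,"fingers":-1},{"translation":[0.25,0,3.0],"roll":-0.1,"fingers":-1},{"translation":[0.35,0,4.1],"roll":-0.3,"fingers":-1},{"translation":[0.45,0.2,5.2],"roll":-0.5,"fingers":-1},{"translation":[0.55,0.4,6.3],"roll":-0.58,"fingers":-1},{"translation":[0.65,0.6,7.4],"roll":-0.58,"fingers":-1},{"translation":[0.72,0.8,8.4],"roll":-0.58,"fingers":-1},{"translation":[0.72,1,9.29],"roll":-0.58,"fingers":-1},{"translation":[0.72,1.5,9.29],"roll":-0.58,"fingers":-1},{"translation":[0.72,2,9.29],"roll":-0.58,"fingers":-1},{"translation":[0.72,2.5,9.29],"roll":-0.58,"fingers":-1},{"translation":[0.72,2.5,9.29],"roll":-0.58,"fingers":-1},{"translation":[0.72,2.5,9.29],"roll":-0.58,"fingers":-1}]' 40; python3 - <<'E'
from h import *
to(.557,.0805,.063,0.05)
shot(5)
f=cv2.imread('pics/scene5.png');k=4
c=cv2.resize(f[150:295,220:375],None,fx=k,fy=k,interpolation=cv2.INTER_CUBIC);cv2.imwrite('pics/c5.png',cv2.convertScaleAbs(c,alpha=1.5,beta=20))
E
```

```text
clock: 11.3
tool_pos: [0.5563, 0.0806, 0.1576]
ee_rot: [[0.999, -0.001, -0.05], [0.05, -0.001, 0.999], [-0.001, -1.0, -0.001]]
ft_force: [-0.3, 1.2, 0.2]
opening: 1.001
pos [0.5563 0.0806 0.1576] jaw deg 2.9 units [0.02  2.365 0.   ] roll 0.00 q7 -0.42 open 1.001 F [-0.3  1.2  0.2] t 11.3
```

View pics/c5.png

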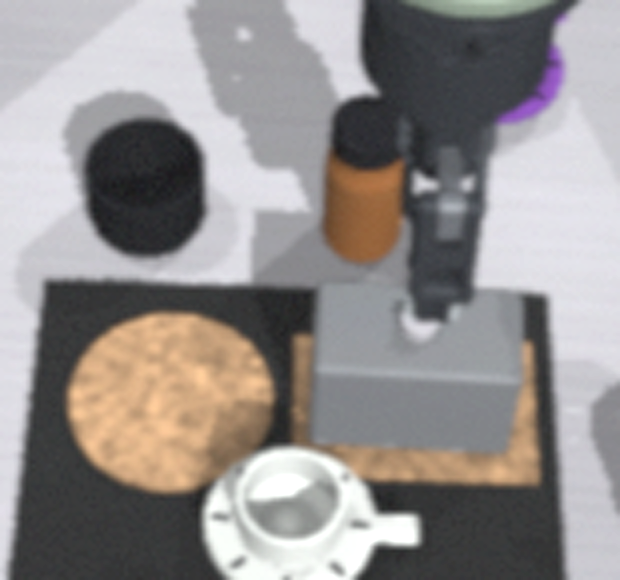

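Gripper is above the timer, over its button, and the spice jar (≈(311,190)) stays clear in front.

```bash
python3 -m pendant '[{"translation":[0.01,0.5,0],"roll":0,"fingers":-1},{"translation":[0.02,1,0],"roll":0,"fingers":-1},{"translation":[0.02,1.5,0],"roll":0,"fingers":-1},{"translation":[0.02,2,0],"roll":0,"fingers":-1},{"translation":[0.02,2.3,0],"roll":0,"fingers":-1},{"translation":[0.02,2.36,0],"roll":0,"fingers":-1},{"translation":[0.02,2.36,0],"roll":0,"fingers":1},{"translation":[0.02,2.36,0],"roll":0,"fingers":1},{"translation":[0.02,2.36,0],"roll":0,"fingers":1},{"translation":[0.02,2.36,0],"roll":0,"fingers":1},{"translation":[0.02,2.36,0],"roll":0,"fingers":1},{"translation":[0.02,2.36,0],"roll":0,"fingers":1}]' 40
```

```text
clock: 12.6
tool_pos: [0.5581, 0.0806, 0.065]
ee_rot: [[0.999, 0.003, -0.05], [0.05, -0.001, 0.999], [0.003, -1.0, -0.001]]
ft_force: [-0.5, -1.1, 6.0]
opening: 0.625
```

```bash
python3 -m pendant '[{"translation":[0,-0.15,0],"roll":0,"fingers":1},{"translation":[0,-0.5,0],"roll":0,"fingers":1},{"translation":[0,-1,0],"roll":0,"fingers":1},{"translation":[0,-1.6,0],"roll":0,"fingers":1},{"translation":[0,-2.2,0],"roll":0,"fingers":1},{"translation":[0,-2.5,0],"roll":0,"fingers":1},{"translation":[0,-2.5,0],"roll":0,"fingers":1},{"translation":[0,-2.5,0],"roll":0,"fingers":1}]' 40; python3 - <<'E'
from h import *
to(.4145,-.2978,.165,0.055)
to(.4145,-.2,.165,0.055)
shot(6)
E
```

```text
clock: 13.4
tool_pos: [0.5576, 0.0805, 0.1646]
ee_rot: [[0.999, 0.002, -0.05], [0.05, -0.001, 0.999], [0.002, -1.0, -0.001]]
ft_force: [-0.2, -0.1, -2.4]
opening: 0.621
pos [0.5576 0.0805 0.1646] jaw deg 2.9 units [-4.045e+00 -9.000e-03 -9.268e+00] roll -0.06 q7 -0.42 open 0.621 F [-0.2 -0.1 -2.4] t 13.4
pos [0.5576 0.0805 0.1646] jaw deg 2.9 units [-3.923 -0.011 -6.826] roll -0.06 q7 -0.42 open 0.621 F [-0.2 -0.1 -2.4] t 13.4
```

View pics/scene6.png

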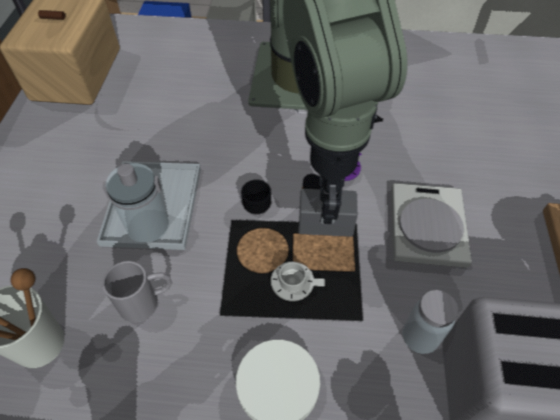

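Timer lifted, oblong coaster now free at (325,252). I'm carrying it over to the near half of the tray.

```bash
python3 -m pendant '[{"translation":[-0.05,0,-0.2],"roll":0,"fingers":1},{"translation":[-0.15,0,-0.7],"roll":0,"fingers":1},{"translation":[-0.4,0,-1.4],"roll":0,"fingers":1},{"translation":[-0.8,0,-2.2],"roll":0,"fingers":1},{"translation":[-1.3,0,-3],"roll":0,"fingers":1},{"translation":[-1.9,0,-3.8],"roll":0,"fingers":1},{"translation":[-2.5,0,-4.6],"roll":0,"fingers":1},{"translation":[-3.1,0,-5.4],"roll":0,"fingers":1},{"translation":[-3.6,0,-6.2],"roll":0,"fingers":1},{"translation":[-3.95,0,-7],"roll":0,"fingers":1},{"translation":[-4.04,0,-7.8],"roll":0,"fingers":1},{"translation":[-4.04,0,-8.5],"roll":0,"fingers":1},{"translation":[-4.04,0,-9],"roll":0,"fingers":1},{"translation":[-4.05,0,-9.2],"roll":0,"fingers":1},{"translation":[-4.05,0,-9.27],"roll":-0.06,"fingers":1},{"translation":[-4.05,0,-9.27],"roll":-0.06,"fingers":1},{"translation":[-4.05,0,-9.27],"roll":-0.06,"fingers":1}]' 40; python3 - <<'E'
from h import *
to(.4145,-.2978,.0615,0.055)
shot(7)
E
```

```text
clock: 15.2
tool_pos: [0.4143, -0.2969, 0.1643]
ee_rot: [[0.998, 0.001, -0.057], [0.057, -0.001, 0.998], [0.001, -1.0, -0.001]]
ft_force: [0.5, -0.7, -1.8]
opening: 0.624
pos [ 0.4143 -0.2969  0.1643] jaw deg 3.2 units [ 2.00e-03  2.57e+00 -2.10e-02] roll 0.02 q7 0.20 open 0.624 F [ 0.5 -0.7 -1.8] t 15.2
```

View pics/scene7.png

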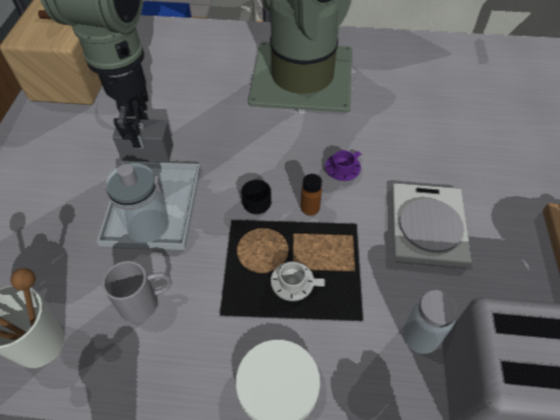

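```bash
python3 -m pendant '[{"translation":[0,0.4,0],"roll":0,"fingers":1},{"translation":[0,0.9,0],"roll":0,"fingers":1},{"translation":[0,1.4,0],"roll":0,"fingers":1},{"translation":[0,1.9,0],"roll":0,"fingers":1},{"translation":[0,2.2,0],"roll":0,"fingers":1},{"translation":[0,2.4,0],"roll":0,"fingers":1},{"translation":[0,2.5,0],"roll":0,"fingers":1},{"translation":[0,2.54,0],"roll":0,"fingers":1},{"translation":[0,2.57,0],"roll":0,"fingers":1},{"translation":[0,2.57,0],"roll":0,"fingers":1}]' 40
```

```text
clock: 16.3
tool_pos: [0.4145, -0.2973, 0.0619]
ee_rot: [[0.998, 0.001, -0.056], [0.056, -0.001, 0.998], [0.001, -1.0, -0.001]]
ft_force: [-1.0, 0.3, -2.1]
opening: 0.625
```

```bash
python3 -m pendant '[{"translation":[0,0.02,0],"roll":0,"fingers":1},{"translation":[0,0.04,0],"roll":0,"fingers":1},{"translation":[0,0.04,0],"roll":0,"fingers":1}]' 40
```

```text
clock: 16.6
tool_pos: [0.4146, -0.2975, 0.061]
ee_rot: [[0.998, 0.002, -0.056], [0.056, -0.002, 0.998], [0.002, -1.0, -0.002]]
ft_force: [-3.3, 1.3, 14.1]
opening: 0.618
```

```bash
python3 -m pendant '[{"translation":[0,-0.02,0],"roll":0,"fingers":-0.5},{"translation":[0,-0.02,0],"roll":0,"fingers":-0.6},{"translation":[0,-0.02,0],"roll":0,"fingers":-0.6},{"translation":[0,-0.02,0],"roll":0,"fingers":-0.6},{"translation":[0,-0.4,0],"roll":0,"fingers":-0.6},{"translation":[0,-1,0],"roll":0,"fingers":-0.6},{"translation":[0,-1.8,0],"roll":0,"fingers":-1},{"translation":[0,-2.6,0],"roll":0,"fingers":-1},{"translation":[0,-3.2,0],"roll":0,"fingers":-1},{"translation":[0,-3.2,0],"roll":0,"fingers":-1}]' 40; python3 - <<'E'
from h import *
to(.4436,-.067,.19,0.0)
shot(8)
E
```

```text
clock: 17.6
tool_pos: [0.4153, -0.2978, 0.1915]
ee_rot: [[0.998, 0.006, -0.056], [0.056, -0.004, 0.998], [0.005, -1.0, -0.004]]
ft_force: [0.3, -0.2, -1.7]
opening: 1.004
pos [ 0.4153 -0.2978  0.1915] jaw deg 3.2 units [1.029 0.019 5.721] roll 0.64 q7 0.22 open 1.004 F [ 0.3 -0.2 -1.7] t 17.6
```

View pics/scene8.png

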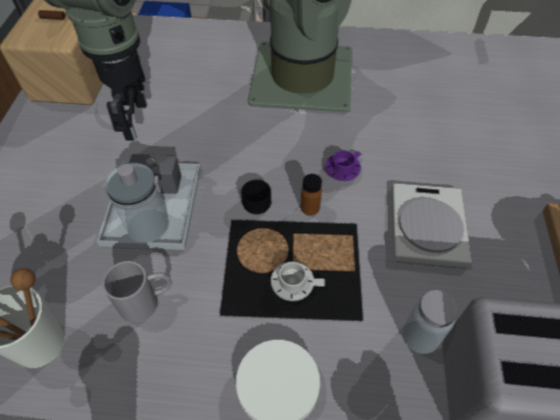

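Both stand on the tray: timer at (157,168), canister at (140,205). Next I measure the ramekin, pan, separator and both bare coasters.

```bash
python3 - <<'E'
from h import *
t=cv2.imread('pics/top8.png'); s=cv2.imread('pics/scene8.png')
def crop(im,x,y,w,h,k,n):
    c=cv2.resize(im[y:y+h,x:x+w],None,fx=k,fy=k,interpolation=cv2.INTER_CUBIC)
    c=cv2.convertScaleAbs(c,alpha=1.6,beta=30)
    cv2.imwrite(f'pics/{n}.png',c)
crop(s,225,170,150,135,5,'c8s'); crop(t,195,115,135,145,4,'c8t'); crop(s,385,175,95,95,6,'c8p')
E
```

```text
(no output)
```

View pics/c8s.png

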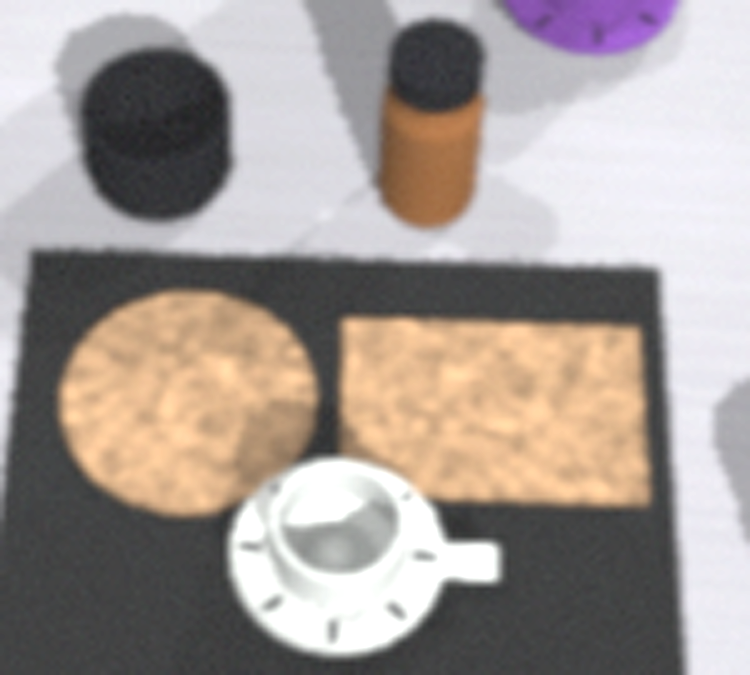

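View pics/c8t.png

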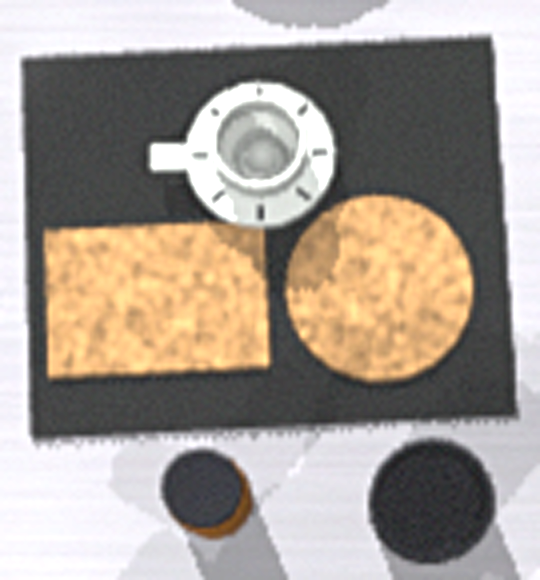

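View pics/c8p.png

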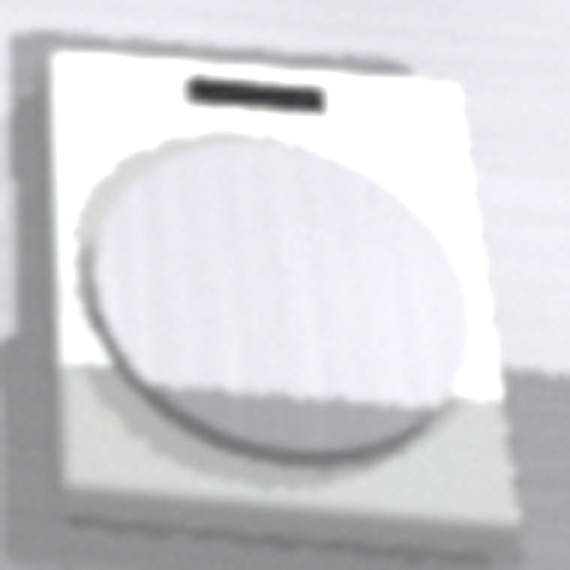

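```bash
python3 - <<'E'
from h import *
from scipy.optimize import least_squares
def circ(P,r):
    return least_squares(lambda v:np.hypot(P[:,0]-v[0],P[:,1]-v[1])-r,P[:,:2].mean(0),loss='soft_l1',f_scale=.001)
for c in('top','scene'):
    m=cam(c); im=cv2.imread(f'pics/{c}8.png'); hsv=cv2.cvtColor(im,cv2.COLOR_BGR2HSV)
    k=((hsv[...,0]>5)&(hsv[...,0]<25)&(hsv[...,1]>70)).astype(np.uint8)
    n,l,st,ce=cv2.connectedComponentsWithStats(k)
    for i in range(1,n):
        x,y,w,h,a=st[i]
        if a<800 or not(200<ce[i][0]<360 and 140<ce[i][1]<290): continue
        cn=max(cv2.findContours((l==i).astype(np.uint8),0,cv2.CHAIN_APPROX_NONE)[0],key=len)[:,0].astype(float)
        P=np.array([unproj(m,q,.0075) for q in cn])
        if abs(P[:,1].mean()+.04)<.03:
            r=circ(P,.0515); print(c,'round',r.x.round(4))
        else:
            R=cv2.minAreaRect((P[:,:2]*1000).astype(np.float32)); print(c,'obl',np.round(R[0],1),np.round(R[1],1),R[2])
t=cam('top');s=cam('scene')
px=lambda o,k,x,y:(o[0]+(x+.5)/k-.5,o[1]+(y+.5)/k-.5)
P=np.array([unproj(s,px((385,175),6,*q),.032) for q in [(97,270),(240,140),(466,310),(320,455),(150,385),(390,185)]]);print('pan scene',circ(P,.064).x.round(4),np.hypot(*(P[:,:2]-circ(P,.064).x).T).round(4))
P=np.array([unproj(t,px((90,175),5,*q),.032) for q in [(52,228),(354,228),(203,80),(203,377)]]);print('pan top',circ(P,.064).x.round(4))
# ramekin scene rim
P=np.array([unproj(s,px((225,170),5,*q),.045) for q in [(82,108),(157,48),(231,108)]]);print('ram scene',circ(P,.033).x.round(4))
P=np.array([unproj(t,px((195,115),4,*q),.045) for q in [(369,500),(495,500),(432,438),(432,562)]]);print('ram top',circ(P,.033).x.round(4))
for d in (0.,.0035):
  P=np.array([unproj(s,px((225,170),5,*q),.018+d) for q in [(228,555),(446,555),(337,458),(337,657)]]);print('sep scene',circ(P,.041).x.round(4),P.round(4)[:,:2].tolist())
  P=np.array([unproj(t,px((195,115),4,*q),.018+d) for q in [(186,156),(336,156),(260,80),(260,229)]]);print('sep top',circ(P,.041).x.round(4))
  P=unproj(s,px((225,170),5,335,515),.044+d);print('cup scene',P.round(4), 'cup top',unproj(t,px((195,115),4,261,143),.044+d).round(4))
E
```

```text
top round [ 0.5642 -0.0394]
top obl [556.4  84.6] [ 87.1 126.6] 2.7930009365081787
scene round [ 0.563  -0.0421]
scene obl [556.1  82.3] [ 88.8 128. ] 3.1891767978668213
pan scene [0.4809 0.3   ] [0.0627 0.0649 0.0613 0.0655 0.0639 0.0642]
pan top [0.4819 0.301 ]
ram scene [ 0.4446 -0.0683]
ram top [ 0.4438 -0.0669]
sep scene [0.6342 0.026 ] [[0.6385, -0.0159], [0.63, 0.0678], [0.5915, 0.0222], [0.6768, 0.0297]]
sep top [0.6368 0.0274]
cup scene [0.631  0.0245 0.044 ] cup top [0.6357 0.0263 0.044 ]
sep scene [0.636  0.0261] [[0.6403, -0.0156], [0.6318, 0.0677], [0.5935, 0.0223], [0.6785, 0.0298]]
sep top [0.6358 0.0272]
cup scene [0.6329 0.0246 0.0475] cup top [0.6347 0.0262 0.0475]
```

```bash
python3 -m pendant '[{"translation":[0.1,0,0.7],"roll":0,"fingers":-1},{"translation":[0.3,0,1.7],"roll":0.2,"fingers":-1},{"translation":[0.5,0,2.8],"roll":0.4,"fingers":-1},{"translation":[0.7,0,3.9],"roll":0.64,"fingers":-1},{"translation":[0.9,0,5],"roll":0.64,"fingers":-1},{"translation":[1.04,0,5.71],"roll":0.64,"fingers":-1},{"translation":[1.04,0.6,5.71],"roll":0.64,"fingers":-1},{"translation":[1.04,1.4,5.71],"roll":0.64,"fingers":-1},{"translation":[1.04,2,5.71],"roll":0.64,"fingers":-1},{"translation":[1.04,2.5,5.71],"roll":0.64,"fingers":-1},{"translation":[1.04,2.5,5.71],"roll":0.64,"fingers":-1},{"translation":[1.04,2.5,5.71],"roll":0.64,"fingers":-1}]' 30; python3 - <<'E'
from h import *
to(.444,-.0675,.026,0.0)
shot(9)
f=cv2.imread('pics/scene9.png')
cv2.imwrite('pics/c9.png',cv2.resize(f[130:260,190:350],None,fx=4,fy=4))
E
```

```text
clock: 18.9
tool_pos: [0.4431, -0.067, 0.0884]
ee_rot: [[1.0, 0.001, -0.001], [0.001, -0.002, 1.0], [0.001, -1.0, -0.002]]
ft_force: [0.1, 0.0, -0.6]
opening: 1.001
pos [ 0.4431 -0.067   0.0884] jaw deg 0.0 units [ 0.021  1.56  -0.008] roll 0.01 q7 -0.39 open 1.001 F [ 0.1  0.  -0.6] t 18.9
```

View pics/c9.png

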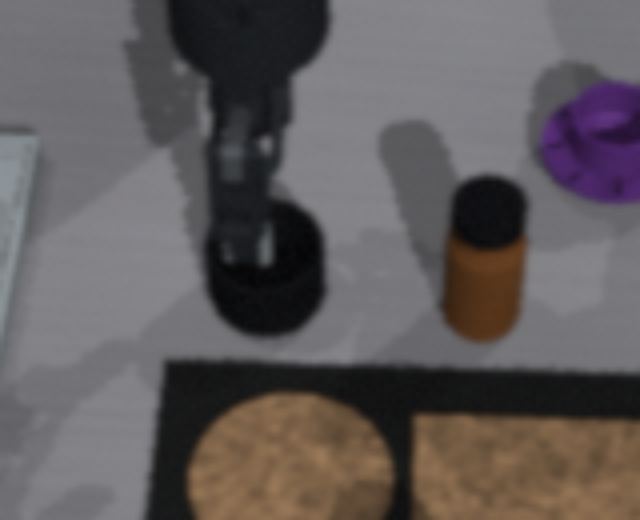

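The gripper is over the ramekin (rim ≈(256,190)) and the jar is clear, so I go down and grip.

```bash
python3 -m pendant '[{"translation":[0.02,0.4,0],"roll":0,"fingers":-1},{"translation":[0.02,0.8,0],"roll":0,"fingers":-1},{"translation":[0.02,1.2,0],"roll":0,"fingers":-1},{"translation":[0.02,1.5,0],"roll":0,"fingers":-1},{"translation":[0.02,1.56,0],"roll":0,"fingers":-1},{"translation":[0.02,1.56,0],"roll":0,"fingers":1},{"translation":[0.02,1.56,0],"roll":0,"fingers":1},{"translation":[0.02,1.56,0],"roll":0,"fingers":1},{"translation":[0.02,1.56,0],"roll":0,"fingers":1},{"translation":[0.02,1.56,0],"roll":0,"fingers":1}]' 30
```

```text
clock: 20.0
tool_pos: [0.4448, -0.0675, 0.0279]
ee_rot: [[1.0, 0.004, 0.0], [-0.0, -0.002, 1.0], [0.004, -1.0, -0.002]]
ft_force: [-1.3, 0.6, 6.4]
opening: 0.769
```

```bash
python3 -m pendant '[{"translation":[0,-0.3,0],"roll":0,"fingers":1},{"translation":[0,-0.8,0],"roll":0,"fingers":1},{"translation":[0,-1.5,0],"roll":0,"fingers":1},{"translation":[0,-2.3,0],"roll":0,"fingers":1},{"translation":[0,-3,0],"roll":0,"fingers":1},{"translation":[0,-3.5,0],"roll":0,"fingers":1},{"translation":[0,-3.5,0],"roll":0,"fingers":1},{"translation":[0,-3.5,0],"roll":0,"fingers":1}]' 30; python3 - <<'E'
from h import *
to(.4813,.3005,.168,0.0)
shot(10)
E
```

```text
clock: 20.8
tool_pos: [0.4443, -0.0674, 0.1683]
ee_rot: [[1.0, 0.005, 0.001], [-0.001, -0.003, 1.0], [0.005, -1.0, -0.003]]
ft_force: [0.3, -0.1, -1.9]
opening: 0.768
pos [ 0.4443 -0.0674  0.1683] jaw deg -0.0 units [ 0.92  -0.011  9.199] roll -0.01 q7 -0.33 open 0.768 F [ 0.3 -0.1 -1.9] t 20.8
```

View pics/scene10.png

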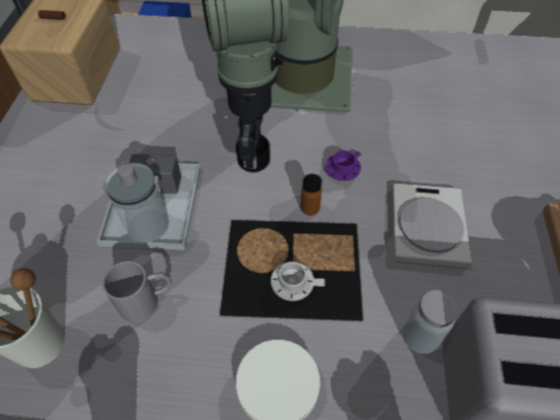

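The ramekin is held at (254,153). I carry it over the jar with about 45 mm clearance to the pan.

```bash
python3 -m pendant '[{"translation":[0.1,0,0.3],"roll":0,"fingers":1},{"translation":[0.3,0,1],"roll":0,"fingers":1},{"translation":[0.5,0,1.9],"roll":0,"fingers":1},{"translation":[0.7,0,2.8],"roll":0,"fingers":1},{"translation":[0.9,0,3.7],"roll":0,"fingers":1},{"translation":[0.92,0,4.6],"roll":0,"fingers":1},{"translation":[0.92,0,5.5],"roll":0,"fingers":1},{"translation":[0.92,0,6.4],"roll":0,"fingers":1},{"translation":[0.92,0,7.3],"roll":0,"fingers":1},{"translation":[0.92,0,8.2],"roll":0,"fingers":1},{"translation":[0.92,0,8.8],"roll":0,"fingers":1},{"translation":[0.92,0,9.1],"roll":0,"fingers":1},{"translation":[0.92,0,9.2],"roll":0,"fingers":1},{"translation":[0.92,0,9.2],"roll":0,"fingers":1},{"translation":[0.92,0,9.2],"roll":0,"fingers":1}]' 30; python3 - <<'E'
from h import *
to(.4813,.3005,.062,0.0)
shot(11)
f=cv2.imread('pics/scene11.png')
cv2.imwrite('pics/c11.png',cv2.resize(f[120:280,370:490],None,fx=4,fy=4))
E
```

```text
clock: 22.4
tool_pos: [0.4811, 0.2996, 0.1666]
ee_rot: [[1.0, 0.004, 0.001], [-0.001, -0.003, 1.0], [0.004, -1.0, -0.003]]
ft_force: [0.3, -0.8, -1.5]
opening: 0.768
pos [0.4811 0.2996 0.1666] jaw deg -0.1 units [-0.003  2.616  0.031] roll -0.02 q7 -0.84 open 0.768 F [ 0.3 -0.8 -1.5] t 22.4
```

View pics/c11.png

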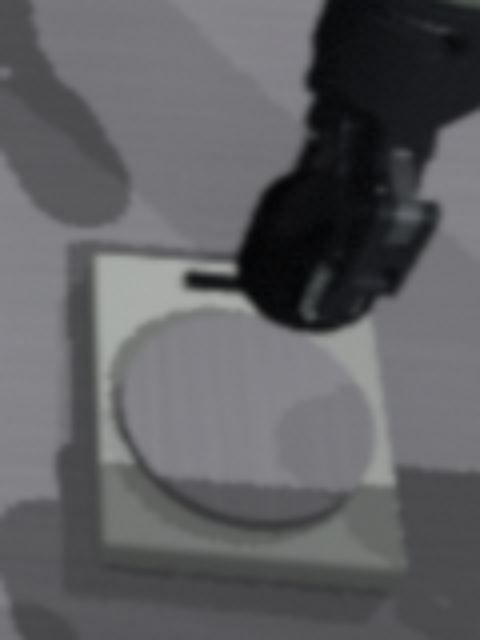

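```bash
python3 -m pendant '[{"translation":[0,0.4,0.03],"roll":0,"fingers":1},{"translation":[0,0.9,0.03],"roll":0,"fingers":1},{"translation":[0,1.4,0.03],"roll":0,"fingers":1},{"translation":[0,1.9,0.03],"roll":0,"fingers":1},{"translation":[0,2.2,0.03],"roll":0,"fingers":1},{"translation":[0,2.4,0.03],"roll":0,"fingers":1},{"translation":[0,2.4,0.03],"roll":0,"fingers":1},{"translation":[0,2.4,0.03],"roll":0,"fingers":1}]' 30; python3 - <<'E'
from h import *
to(.4813,.3005,.060,0.0)
shot(12)
f=cv2.imread('pics/scene12.png')
cv2.imwrite('pics/c12.png',cv2.resize(f[160:280,370:490],None,fx=5,fy=5))
print(proj(cam('scene'),[(.4813,.3005,.032+.008+.045),(.4813,.3005,.04)]))
E
```

```text
clock: 23.3
tool_pos: [0.4817, 0.3008, 0.0714]
ee_rot: [[1.0, 0.004, 0.002], [-0.002, -0.002, 1.0], [0.004, -1.0, -0.002]]
ft_force: [-0.4, -0.4, -0.9]
opening: 0.765
pos [0.4817 0.3008 0.0714] jaw deg -0.1 units [-0.012  0.284 -0.006] roll -0.02 q7 -0.88 open 0.765 F [-0.4 -0.4 -0.9] t 23.3
[[438.91732079 207.92640029]
 [432.96936771 220.96418874]]
```

View pics/c12.png

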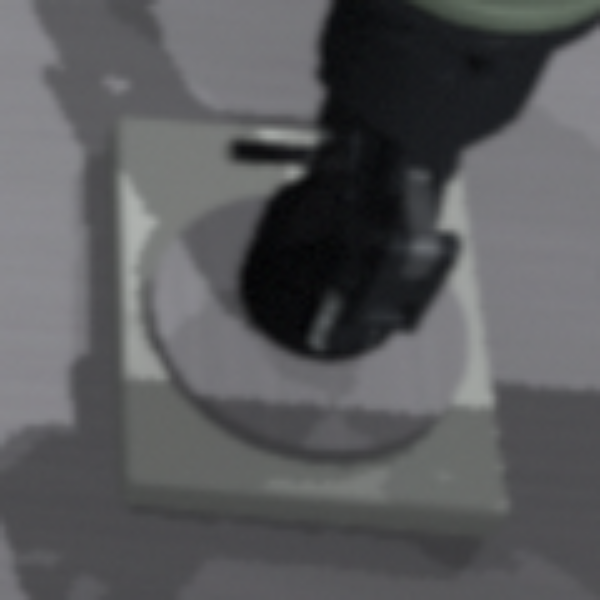

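View pics/top12.png

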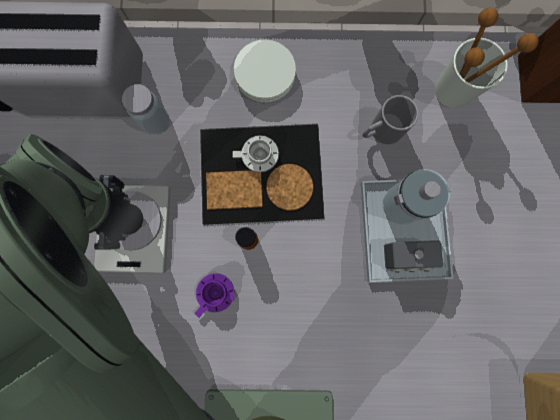

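Ramekin hovers centred over the pan (scene ≈(436,212)). The top view shows the canister (420,195) and timer (415,257) both inside the tray.

```bash
python3 -m pendant '[{"translation":[-0.01,0.12,0],"roll":0,"fingers":1},{"translation":[-0.01,0.2,0],"roll":0,"fingers":1},{"translation":[-0.01,0.25,0],"roll":0,"fingers":1},{"translation":[-0.01,0.28,0],"roll":0,"fingers":1},{"translation":[-0.01,0.28,0],"roll":0,"fingers":1}]' 30
```

```text
clock: 23.9
tool_pos: [0.4814, 0.3008, 0.0602]
ee_rot: [[1.0, 0.004, 0.002], [-0.002, -0.002, 1.0], [0.004, -1.0, -0.002]]
ft_force: [0.1, 0.5, -1.2]
opening: 0.762
```

```bash
python3 -m pendant '[{"translation":[0,0.03,0],"roll":0,"fingers":1},{"translation":[0,0.05,0],"roll":0,"fingers":1},{"translation":[0,0.05,0],"roll":0,"fingers":1}]' 30
```

```text
clock: 24.2
tool_pos: [0.4815, 0.3009, 0.0598]
ee_rot: [[1.0, 0.005, 0.002], [-0.002, -0.002, 1.0], [0.005, -1.0, -0.002]]
ft_force: [-6.5, -4.2, 32.3]
opening: 0.767
```

```bash
python3 -m pendant '[{"translation":[0,-0.04,0],"roll":0,"fingers":1},{"translation":[0,-0.04,0],"roll":0,"fingers":-1},{"translation":[0,-0.04,0],"roll":0,"fingers":-1},{"translation":[0,-0.04,0],"roll":0,"fingers":-1},{"translation":[0,-0.04,0],"roll":0,"fingers":-1},{"translation":[0,-0.5,0],"roll":0,"fingers":-1},{"translation":[0,-1.2,0],"roll":0,"fingers":-1},{"translation":[0,-2,0],"roll":0,"fingers":-1},{"translation":[0,-2.8,0],"roll":0,"fingers":-1},{"translation":[0,-2.8,0],"roll":0,"fingers":-1}]' 30; python3 - <<'E'
from h import *
to(.636,.0265,.17,0.0)
E
```

```text
clock: 25.2
tool_pos: [0.482, 0.3018, 0.1752]
ee_rot: [[1.0, 0.01, 0.002], [-0.002, 0.001, 1.0], [0.01, -1.0, 0.001]]
ft_force: [-0.5, 0.2, -1.0]
opening: 1.002
pos [0.482  0.3018 0.1752] jaw deg -0.1 units [ 3.861  0.16  -6.877] roll -0.02 q7 -0.84 open 1.002 F [-0.5  0.2 -1. ] t 25.2
```

```bash
python3 -m pendant '[{"translation":[0.3,0,-0.5],"roll":0,"fingers":-1},{"translation":[0.8,0,-1.4],"roll":0,"fingers":-1},{"translation":[1.3,0,-2.3],"roll":0,"fingers":-1},{"translation":[1.8,0,-3.2],"roll":0,"fingers":-1},{"translation":[2.3,0,-4.1],"roll":0,"fingers":-1},{"translation":[2.8,0,-5],"roll":0,"fingers":-1},{"translation":[3.3,0.2,-5.9],"roll":0,"fingers":-1},{"translation":[3.7,0.5,-6.6],"roll":0,"fingers":-1},{"translation":[3.85,1,-6.88],"roll":0,"fingers":-1},{"translation":[3.85,1.5,-6.88],"roll":0,"fingers":-1},{"translation":[3.85,2,-6.88],"roll":0,"fingers":-1},{"translation":[3.85,2,-6.88],"roll":0,"fingers":-1},{"translation":[3.85,2,-6.88],"roll":0,"fingers":-1}]' 20; python3 - <<'E'
from h import *
to(.636,.0265,.038,0.0)
shot(13)
f=cv2.imread('pics/scene13.png')
cv2.imwrite('pics/c13.png',cv2.resize(f[160:310,220:370],None,fx=4,fy=4))
f=cv2.imread('pics/scene13.png')
cv2.imwrite('pics/c13p.png',cv2.resize(f[160:280,370:490],None,fx=5,fy=5))
E
```

```text
clock: 26.5
tool_pos: [0.6362, 0.0266, 0.0964]
ee_rot: [[1.0, 0.009, 0.002], [-0.002, 0.001, 1.0], [0.009, -1.0, 0.001]]
ft_force: [-0.5, -0.0, 0.1]
opening: 1.003
pos [0.6362 0.0266 0.0964] jaw deg -0.1 units [-0.018  1.461 -0.004] roll -0.02 q7 -0.36 open 1.003 F [-0.5 -0.   0.1] t 26.5
```

View pics/c13.png

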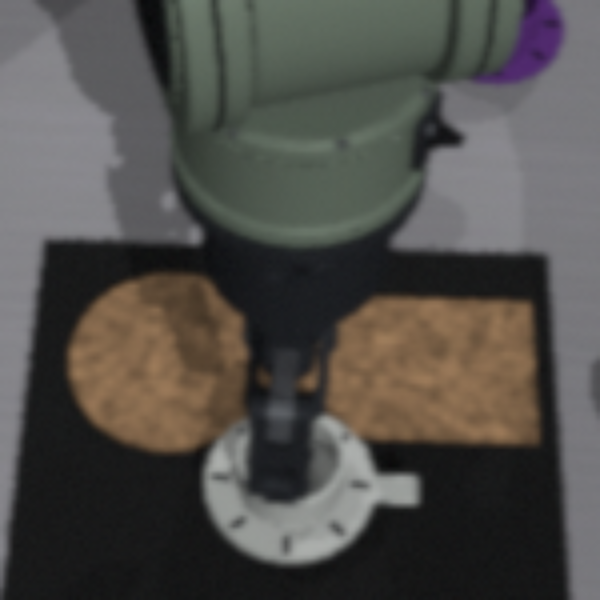

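View pics/c13p.png

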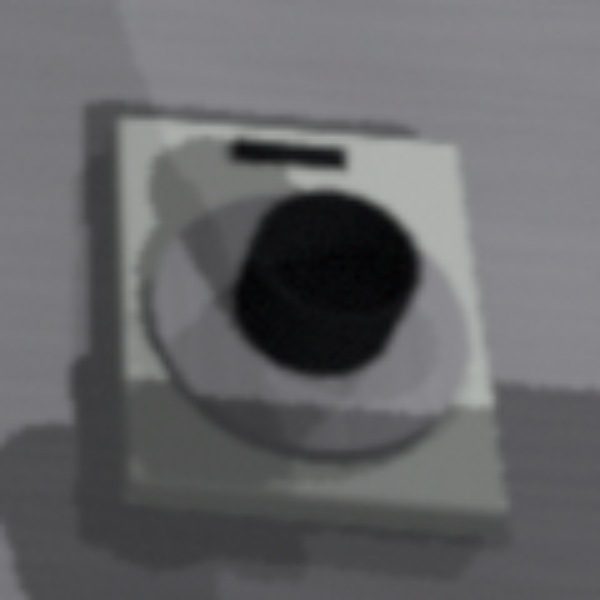

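View pics/top13.png

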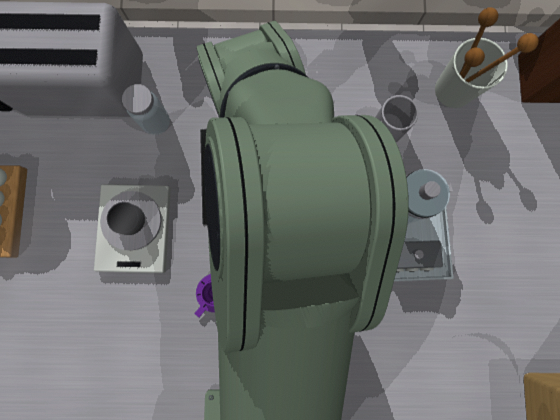

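```bash
python3 - <<'E'
from h import *
from scipy.optimize import least_squares
def circ(P,r):
    return least_squares(lambda v:np.hypot(P[:,0]-v[0],P[:,1]-v[1])-r,P[:,:2].mean(0)).x.round(4)
s=cam('scene');t=cam('top')
px=lambda o,k,x,y:(o[0]+(x+.5)/k-.5,o[1]+(y+.5)/k-.5)
f=lambda L,z:np.array([unproj(s,px((370,160),5,*q),z) for q in L])
print('rim',circ(f([(250,245),(275,210),(330,190),(390,210),(420,262)],.077),.033),'base',circ(f([(255,345),(320,377),(375,350)],.032),.033))
im=cv2.imread('pics/top13.png');g=cv2.cvtColor(im,cv2.COLOR_BGR2GRAY)
k=(g[195:240,100:165]<62).astype(np.uint8); n,l,st,ce=cv2.connectedComponentsWithStats(k)
i=1+np.argmax(st[1:,4]);print(st[i],ce[i]); x,y,w,h,a=st[i]
print('top box centre',unproj(t,(100+x+(w-1)/2,195+y+(h-1)/2),.07))
cv2.imwrite('pics/c13t.png',cv2.resize(im[185:260,90:175],None,fx=7,fy=7))
print(np.round(proj(t,[(.4813+.033*np.cos(a),.3005+.033*np.sin(a),.077) for a in (0,1.57,3.14,4.71)]),1))
E
```

```text
rim [0.4831 0.2991] base [0.4755 0.2996]
[  7   7  38  33 761] [25.9868594  21.97766097]
top box centre [0.48166039 0.29739438 0.07      ]
[[123.8 201.7]
 [106.4 217.5]
 [121.6 234. ]
 [139.  218. ]]
```

View pics/c13t.png

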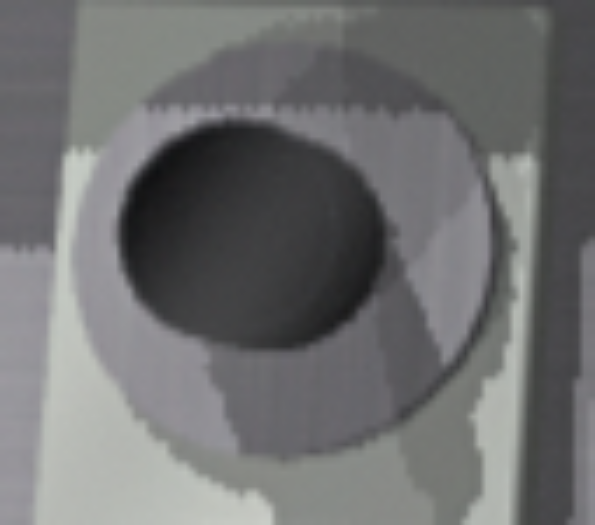

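Ramekin edges (106.9, 202.1) match the prediction for the pan's middle to 0.5 px. Now I grip the separator's cup.

```bash
python3 -m pendant '[{"translation":[-0.01,0.4,0],"roll":0,"fingers":-1},{"translation":[-0.02,0.8,0],"roll":0,"fingers":-1},{"translation":[-0.02,1.2,0],"roll":0,"fingers":-1},{"translation":[-0.02,1.4,0],"roll":0,"fingers":-1},{"translation":[-0.02,1.4,0],"roll":0,"fingers":-1},{"translation":[-0.02,1.4,0],"roll":0,"fingers":1},{"translation":[-0.02,1.4,0],"roll":0,"fingers":1},{"translation":[-0.02,1.4,0],"roll":0,"fingers":1},{"translation":[-0.02,1.4,0],"roll":0,"fingers":1},{"translation":[-0.02,1.4,0],"roll":0,"fingers":1},{"translation":[-0.02,1.4,0],"roll":0,"fingers":1}]' 20
```

```text
clock: 27.7
tool_pos: [0.6368, 0.0267, 0.0422]
ee_rot: [[1.0, 0.012, 0.002], [-0.002, 0.001, 1.0], [0.012, -1.0, 0.001]]
ft_force: [-0.4, -0.0, 5.4]
opening: 0.586
```

```bash
python3 -m pendant '[{"translation":[0,-0.2,0],"roll":0,"fingers":1},{"translation":[0,-0.7,0],"roll":0,"fingers":1},{"translation":[0,-1.4,0],"roll":0,"fingers":1},{"translation":[0,-2.2,0],"roll":0,"fingers":1},{"translation":[0,-3,0],"roll":0,"fingers":1},{"translation":[0,-3.4,0],"roll":0,"fingers":1},{"translation":[0,-3.4,0],"roll":0,"fingers":1},{"translation":[0,-3.4,0],"roll":0,"fingers":1}]' 20; python3 - <<'E'
from h import *
to(.4813,.3003,.178,0.0)
shot(14)
f=cv2.imread('pics/scene14.png')
cv2.imwrite('pics/c14.png',cv2.resize(f[160:310,220:370],None,fx=4,fy=4))
E
```

```text
clock: 28.5
tool_pos: [0.6351, 0.0265, 0.1783]
ee_rot: [[1.0, 0.012, 0.002], [-0.002, 0.001, 1.0], [0.012, -1.0, 0.001]]
ft_force: [-0.4, 0.2, -1.3]
opening: 0.583
pos [0.6351 0.0265 0.1783] jaw deg -0.1 units [-3.857 -0.032  6.839] roll -0.02 q7 -0.32 open 0.583 F [-0.4  0.2 -1.3] t 28.5
```

View pics/c14.png

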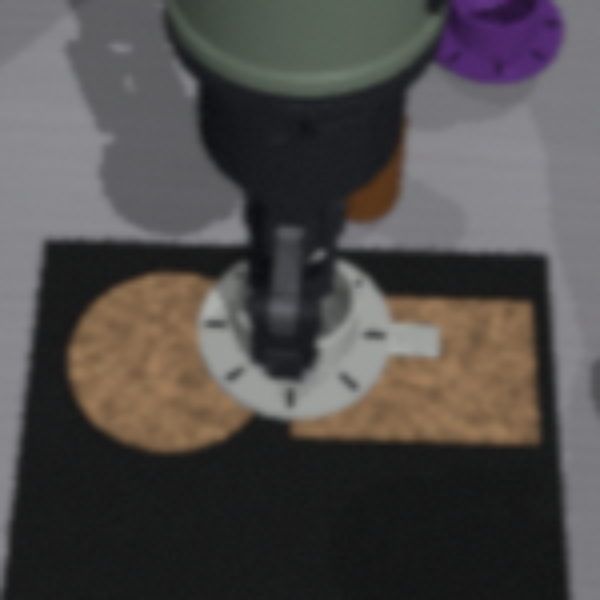

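```bash
python3 - <<'E'
from h import *
from scipy.optimize import least_squares
s=cam('scene')
px=lambda o,k,x,y:(o[0]+(x+.5)/k-.5,o[1]+(y+.5)/k-.5)
P=np.array([unproj(s,px((220,160),4,*q),.1576) for q in [(197,325),(215,372),(250,407),(294,420),(340,408),(375,375),(392,332)]])
r=least_squares(lambda v:np.hypot(P[:,0]-v[0],P[:,1]-v[1])-.041,P[:,:2].mean(0));print(r.x.round(4),r.fun.round(4))
E
```

```text
[0.635  0.0258] [ 0.0004 -0.0021  0.0002  0.0017  0.0002 -0.0017  0.0001]
```

```bash
python3 -m pendant '[{"translation":[-0.2,0,0.2],"roll":0,"fingers":1},{"translation":[-0.6,0,0.8],"roll":0,"fingers":1},{"translation":[-1.1,0,1.5],"roll":0,"fingers":1},{"translation":[-1.6,0,2.3],"roll":0,"fingers":1},{"translation":[-2.1,0,3.1],"roll":0,"fingers":1},{"translation":[-2.6,0,3.9],"roll":0,"fingers":1},{"translation":[-3.1,0,4.7],"roll":0,"fingers":1},{"translation":[-3.5,0,5.5],"roll":0,"fingers":1},{"translation":[-3.75,0,6.2],"roll":0,"fingers":1},{"translation":[-3.84,0,6.7],"roll":0,"fingers":1},{"translation":[-3.86,0,6.85],"roll":0,"fingers":1},{"translation":[-3.86,0.3,6.85],"roll":0,"fingers":1},{"translation":[-3.86,0.8,6.85],"roll":0,"fingers":1},{"translation":[-3.86,1.2,6.85],"roll":0,"fingers":1},{"translation":[-3.86,1.2,6.85],"roll":0,"fingers":1},{"translation":[-3.86,1.2,6.85],"roll":0,"fingers":1}]' 20; python3 - <<'E'
from h import *
to(.4813,.3007,.1025,0.0)
shot(15)
f=cv2.imread('pics/scene15.png')
cv2.imwrite('pics/c15.png',cv2.resize(f[160:280,370:490],None,fx=5,fy=5))
E
```

```text
clock: 30.2
tool_pos: [0.4817, 0.2998, 0.1278]
ee_rot: [[1.0, 0.01, 0.003], [-0.003, 0.0, 1.0], [0.01, -1.0, 0.0]]
ft_force: [0.1, 0.3, 0.1]
opening: 0.588
pos [0.4817 0.2998 0.1278] jaw deg -0.2 units [-0.017  0.633  0.021] roll -0.03 q7 -0.87 open 0.588 F [0.1 0.3 0.1] t 30.2
```

View pics/c15.png

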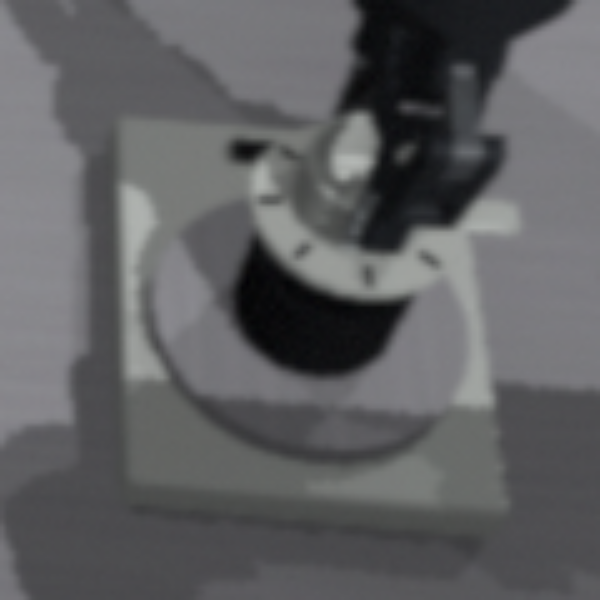

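Separator is over the ramekin, foot hidden above the mouth; I lower it.

```bash
python3 -m pendant '[{"translation":[-0.02,0.15,0.02],"roll":0,"fingers":1},{"translation":[-0.02,0.3,0.02],"roll":0,"fingers":1},{"translation":[-0.02,0.45,0.02],"roll":0,"fingers":1},{"translation":[-0.02,0.55,0.02],"roll":0,"fingers":1},{"translation":[-0.02,0.6,0.02],"roll":0,"fingers":1},{"translation":[-0.02,0.6,0.02],"roll":0,"fingers":1}]' 20
```

```text
clock: 30.9
tool_pos: [0.4812, 0.3012, 0.1043]
ee_rot: [[1.0, 0.011, 0.002], [-0.002, 0.001, 1.0], [0.011, -1.0, 0.001]]
ft_force: [-0.7, 0.2, -0.1]
opening: 0.59
```

```bash
python3 -m pendant '[{"translation":[0,0.02,0],"roll":0,"fingers":1},{"translation":[0,0.04,0],"roll":0,"fingers":1},{"translation":[0,0.055,0],"roll":0,"fingers":1},{"translation":[0,0.055,0],"roll":0,"fingers":1}]' 20
```

```text
clock: 31.3
tool_pos: [0.4813, 0.3012, 0.1021]
ee_rot: [[1.0, 0.011, 0.002], [-0.002, 0.001, 1.0], [0.011, -1.0, 0.001]]
ft_force: [-0.2, 0.3, 0.4]
opening: 0.588
```

```bash
python3 -m pendant '[{"translation":[0,0.015,0],"roll":0,"fingers":1},{"translation":[0,0.025,0],"roll":0,"fingers":1},{"translation":[0,0.025,0],"roll":0,"fingers":1}]' 20
```

```text
clock: 31.6
tool_pos: [0.4813, 0.3012, 0.1012]
ee_rot: [[1.0, 0.011, 0.002], [-0.002, 0.001, 1.0], [0.011, -1.0, 0.001]]
ft_force: [-0.5, -0.5, 2.0]
opening: 0.592
```

Contact (2 N). I release and rise.

```bash
python3 -m pendant '[{"translation":[0,0,0],"roll":0,"fingers":0.1},{"translation":[0,0,0],"roll":0,"fingers":-0.3},{"translation":[0,0,0],"roll":0,"fingers":-1},{"translation":[0,0,0],"roll":0,"fingers":-1},{"translation":[0,0,0],"roll":0,"fingers":-1},{"translation":[0,-0.3,0],"roll":0,"fingers":-1},{"translation":[0,-0.8,0],"roll":0,"fingers":-1},{"translation":[0,-1.5,0],"roll":0,"fingers":-1},{"translation":[0,-2.3,0],"roll":0,"fingers":-1},{"translation":[0,-3.2,0],"roll":0,"fingers":-1},{"translation":[0,-4,0],"roll":0,"fingers":-1},{"translation":[0,-4,0],"roll":0,"fingers":-1}]' 20; python3 - <<'E'
from h import *
to(.4813,.1,.26,0.0)
shot(16)
f=cv2.imread('pics/scene16.png')
cv2.imwrite('pics/c16.png',cv2.resize(f[160:280,370:490],None,fx=5,fy=5))
E
```

```text
clock: 32.8
tool_pos: [0.4803, 0.3018, 0.2658]
ee_rot: [[1.0, 0.016, 0.002], [-0.003, 0.005, 1.0], [0.016, -1.0, 0.005]]
ft_force: [-0.2, -0.5, -0.2]
opening: 0.999
pos [0.4803 0.3018 0.2658] jaw deg -0.1 units [ 0.036  0.12  -5.045] roll -0.03 q7 -0.81 open 0.999 F [-0.2 -0.5 -0.2] t 32.8
```

View pics/c16.png

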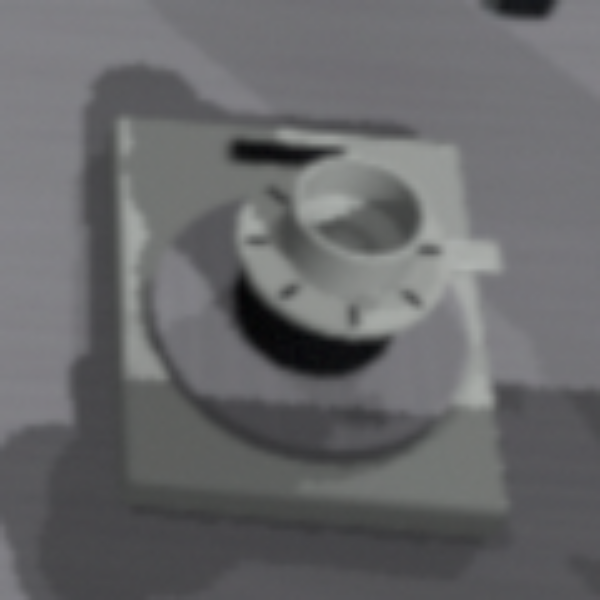

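```bash
python3 - <<'E'
from h import *
from scipy.optimize import least_squares
def circ(P,r):
    q=least_squares(lambda v:np.hypot(P[:,0]-v[0],P[:,1]-v[1])-r,P[:,:2].mean(0));return q.x.round(4),q.fun.round(4)
s=cam('scene');t=cam('top')
px=lambda o,k,x,y:(o[0]+(x+.5)/k-.5,o[1]+(y+.5)/k-.5)
f=lambda L,z:np.array([unproj(s,px((370,160),5,*q),z) for q in L])
print('flange',circ(f([(237,235),(250,275),(290,315),(355,340),(415,325)],.081),.041))
print('cup rim',circ(f([(294,195),(360,150),(425,215),(365,262)],.107),.026))
im=cv2.imread('pics/top16.png'); cv2.imwrite('pics/c16t.png',cv2.resize(im[170:300,350:460],None,fx=5,fy=5))
to(.5277,-.291,.26,0.0)
E
```

```text
flange (array([0.4831, 0.3005]), array([ 0.0005, -0.0005, -0.0006,  0.0011, -0.0005]))
cup rim (array([0.4798, 0.2997]), array([-0.0013,  0.0014, -0.0014,  0.0014]))
pos [0.4795 0.301  0.2621] jaw deg -0.1 units [  1.241   0.04  -14.797] roll -0.03 q7 -0.81 open 0.997 F [-0.3  0.4 -0. ] t 32.9
```

View pics/c16t.png

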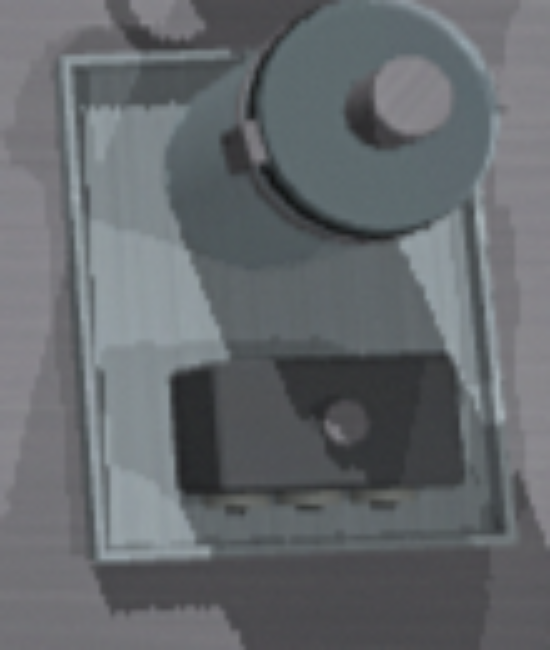

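View pics/top16.png

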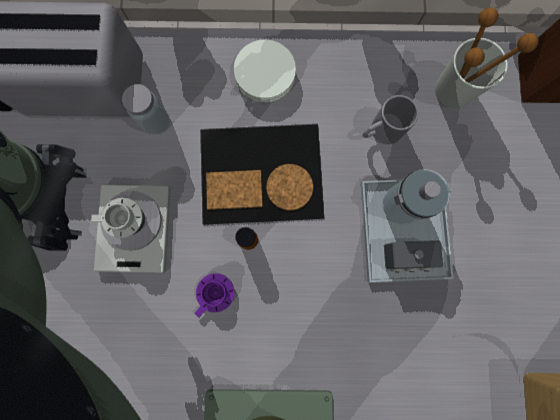

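Separator seated: flange centre ≈(0.4815,0.300), level. Canister (423,195) and timer (414,254) are upright in the tray. Now I go back to the canister's knob.

```bash
python3 -m pendant '[{"translation":[0.05,0,-0.5],"roll":0,"fingers":-1},{"translation":[0.1,0,-1.4],"roll":0,"fingers":-1},{"translation":[0.2,0,-2.4],"roll":0,"fingers":-1},{"translation":[0.3,0,-3.4],"roll":0,"fingers":-1},{"translation":[0.4,0,-4.4],"roll":0,"fingers":-1},{"translation":[0.5,0,-5.4],"roll":0,"fingers":-1},{"translation":[0.6,0,-6.4],"roll":0,"fingers":-1},{"translation":[0.7,0,-7.4],"roll":0,"fingers":-1},{"translation":[0.8,0,-8.4],"roll":0,"fingers":-1},{"translation":[0.9,0,-9.4],"roll":0,"fingers":-1},{"translation":[1,0,-10.4],"roll":0,"fingers":-1},{"translation":[1.1,0,-11.4],"roll":0,"fingers":-1},{"translation":[1.2,0,-12.4],"roll":0,"fingers":-1},{"translation":[1.24,0,-13.4],"roll":0,"fingers":-1},{"translation":[1.24,0,-14.2],"roll":0,"fingers":-1},{"translation":[1.24,0,-14.6],"roll":0,"fingers":-1},{"translation":[1.24,0,-14.8],"roll":0,"fingers":-1},{"translation":[1.24,0,-14.8],"roll":0,"fingers":-1},{"translation":[1.24,0,-14.8],"roll":0,"fingers":-1}]' 60; python3 - <<'E'
from h import *
t=cam('top');s=cam('scene')
px=lambda o,k,x,y:(o[0]+(x+.5)/k-.5,o[1]+(y+.5)/k-.5)
print('knob',unproj(t,px((350,170),5,412,95),.186),'button',unproj(t,px((350,170),5,346,420),.084))
to(.5277,-.291,.168,0.0)
shot(17)
f=cv2.imread('pics/scene17.png')
cv2.imwrite('pics/c17.png',cv2.resize(f[90:260,80:210],None,fx=4,fy=4))
E
```

```text
clock: 34.8
tool_pos: [0.528, -0.2896, 0.2616]
ee_rot: [[1.0, 0.012, 0.001], [-0.001, 0.003, 1.0], [0.012, -1.0, 0.003]]
ft_force: [0.6, 0.2, 0.4]
opening: 1.0
knob [ 0.52802975 -0.2892516   0.186     ] button [ 0.41587025 -0.29633501  0.084     ]
pos [ 0.528  -0.2896  0.2616] jaw deg -0.1 units [-0.036  2.339 -0.041] roll -0.01 q7 0.24 open 1.000 F [0.6 0.2 0.4] t 34.8
```

View pics/c17.png

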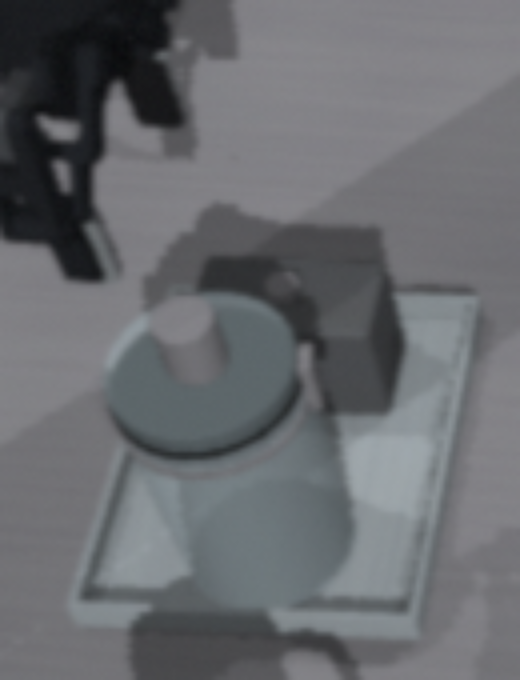

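```bash
python3 -m pendant '[{"translation":[-0.01,0.4,-0.02],"roll":0,"fingers":-1},{"translation":[-0.02,1,-0.02],"roll":0,"fingers":-1},{"translation":[-0.03,1.6,-0.02],"roll":0,"fingers":-1},{"translation":[-0.04,2.1,-0.02],"roll":0,"fingers":-1},{"translation":[-0.04,2.3,-0.02],"roll":0,"fingers":-1},{"translation":[-0.04,2.3,-0.02],"roll":0,"fingers":-1},{"translation":[-0.04,2.3,-0.02],"roll":0,"fingers":1},{"translation":[-0.04,2.3,-0.02],"roll":0,"fingers":1},{"translation":[-0.04,2.3,-0.02],"roll":0,"fingers":1},{"translation":[-0.04,2.3,-0.02],"roll":0,"fingers":1},{"translation":[-0.04,2.3,-0.02],"roll":0,"fingers":1},{"translation":[-0.04,2.3,-0.02],"roll":0,"fingers":1},{"translation":[-0.04,2.3,-0.02],"roll":0,"fingers":1},{"translation":[-0.04,2.3,-0.02],"roll":0,"fingers":1}]' 60
```

```text
clock: 36.3
tool_pos: [0.5276, -0.2904, 0.1704]
ee_rot: [[1.0, 0.013, 0.001], [-0.001, 0.002, 1.0], [0.013, -1.0, 0.002]]
ft_force: [-2.5, 0.5, 6.9]
opening: 0.334
```

```bash
python3 -m pendant '[{"translation":[0,-0.15,0],"roll":0,"fingers":1},{"translation":[0,-0.4,0],"roll":0,"fingers":1},{"translation":[0,-0.8,0],"roll":0,"fingers":1},{"translation":[0,-1.2,0],"roll":0,"fingers":1},{"translation":[0,-1.5,0],"roll":0,"fingers":1},{"translation":[0,-1.7,0],"roll":0,"fingers":1},{"translation":[0,-1.7,0],"roll":0,"fingers":1},{"translation":[0,-1.7,0],"roll":0,"fingers":1}]' 60; python3 - <<'E'
from h import *
to(.5637,-.0408,.238,0.0)
shot(18)
E
```

```text
clock: 37.1
tool_pos: [0.5266, -0.2905, 0.238]
ee_rot: [[1.0, 0.012, 0.001], [-0.001, 0.002, 1.0], [0.012, -1.0, 0.002]]
ft_force: [-0.0, 0.5, -4.8]
opening: 0.329
pos [ 0.5266 -0.2905  0.238 ] jaw deg -0.1 units [0.923 0.024 6.243] roll -0.01 q7 0.23 open 0.329 F [-0.   0.5 -4.8] t 37.1
```

View pics/scene18.png

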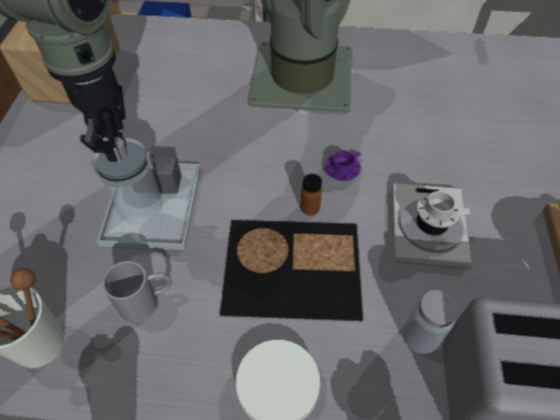

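Canister lifted upright at (122,165) and the timer still stands behind it. I carry it to the round coaster.

```bash
python3 -m pendant '[{"translation":[0.03,0,0.15],"roll":0,"fingers":1},{"translation":[0.08,0,0.5],"roll":0,"fingers":1},{"translation":[0.15,0,1.0],"roll":0,"fingers":1},{"translation":[0.23,0,1.6],"roll":0,"fingers":1},{"translation":[0.33,0,2.2],"roll":0,"fingers":1},{"translation":[0.42,0,2.8],"roll":0,"fingers":1},{"translation":[0.5,0,3.4],"roll":0,"fingers":1},{"translation":[0.6,0,4.0],"roll":0,"fingers":1},{"translation":[0.68,0,4.6],"roll":0,"fingers":1},{"translation":[0.77,0,5.2],"roll":0,"fingers":1},{"translation":[0.84,0,5.7],"roll":0,"fingers":1},{"translation":[0.89,0,6.05],"roll":0,"fingers":1},{"translation":[0.92,0,6.2],"roll":0,"fingers":1},{"translation":[0.92,0,6.24],"roll":0,"fingers":1},{"translation":[0.92,0,6.24],"roll":0,"fingers":1},{"translation":[0.92,0,6.24],"roll":0,"fingers":1}]' 60; python3 - <<'E'
from h import *
to(.5637,-.0408,.175,0.0)
E
```

```text
clock: 38.8
tool_pos: [0.5634, -0.0418, 0.2387]
ee_rot: [[1.0, 0.012, 0.002], [-0.002, 0.002, 1.0], [0.012, -1.0, 0.002]]
ft_force: [1.9, 0.6, -4.5]
opening: 0.328
pos [ 0.5634 -0.0418  0.2387] jaw deg -0.1 units [-0.011  1.592  0.022] roll -0.02 q7 -0.20 open 0.328 F [ 1.9  0.6 -4.5] t 38.8
```

```bash
python3 -m pendant '[{"translation":[0,0.3,0.02],"roll":0,"fingers":1},{"translation":[0,0.7,0.02],"roll":0,"fingers":1},{"translation":[0,1.1,0.02],"roll":0,"fingers":1},{"translation":[0,1.35,0.02],"roll":0,"fingers":1},{"translation":[0,1.45,0.02],"roll":0,"fingers":1},{"translation":[0,1.45,0.02],"roll":0,"fingers":1},{"translation":[0,1.45,0.02],"roll":0,"fingers":1}]' 60; python3 - <<'E'
from h import *
to(.5637,-.0408,.174,0.0)
shot(19)
f=cv2.imread('pics/scene19.png')
c=cv2.resize(f[170:290,210:330],None,fx=5,fy=5);cv2.imwrite('pics/c19.png',cv2.convertScaleAbs(c,alpha=1.5,beta=20))
E
```

```text
clock: 39.5
tool_pos: [0.5643, -0.041, 0.1813]
ee_rot: [[1.0, 0.013, 0.002], [-0.002, 0.002, 1.0], [0.013, -1.0, 0.002]]
ft_force: [0.5, 0.3, -4.6]
opening: 0.334
pos [ 0.5643 -0.041   0.1813] jaw deg -0.1 units [-0.017  0.181  0.005] roll -0.03 q7 -0.23 open 0.334 F [ 0.5  0.3 -4.6] t 39.5
```

View pics/c19.png

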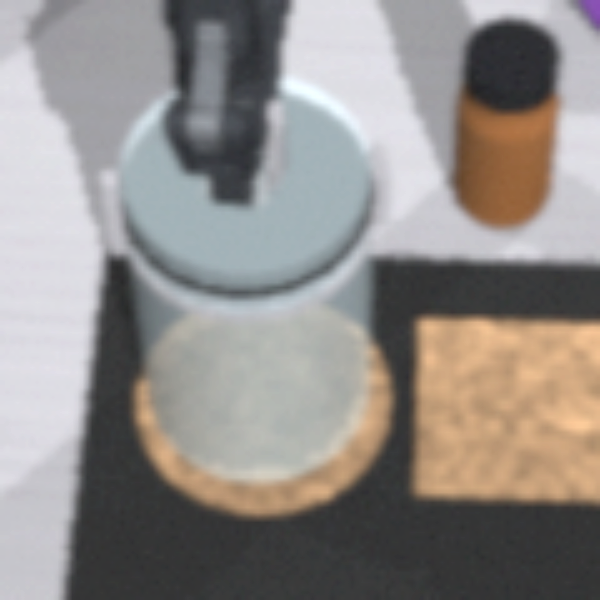

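Canister hovers over its coaster, at most about 2 mm towards −y. I correct by 1.5 mm and lower it.

```bash
python3 -m pendant '[{"translation":[-0.02,0.05,0.04],"roll":0,"fingers":1},{"translation":[-0.02,0.1,0.04],"roll":0,"fingers":1},{"translation":[-0.02,0.14,0.04],"roll":0,"fingers":1},{"translation":[-0.02,0.17,0.04],"roll":0,"fingers":1},{"translation":[-0.02,0.17,0.04],"roll":0,"fingers":1}]' 60
```

```text
clock: 40.1
tool_pos: [0.5636, -0.0394, 0.1745]
ee_rot: [[1.0, 0.013, 0.002], [-0.002, 0.002, 1.0], [0.013, -1.0, 0.002]]
ft_force: [0.1, 0.0, -4.8]
opening: 0.33
```

```bash
python3 -m pendant '[{"translation":[0,0.02,0],"roll":0,"fingers":1},{"translation":[0,0.03,0],"roll":0,"fingers":1},{"translation":[0,0.03,0],"roll":0,"fingers":1}]' 60
```

```text
clock: 40.4
tool_pos: [0.5638, -0.0394, 0.1743]
ee_rot: [[1.0, 0.014, 0.002], [-0.002, 0.001, 1.0], [0.014, -1.0, 0.002]]
ft_force: [-5.2, 0.4, 18.3]
opening: 0.329
```

Contact made. I release the canister and rise.

```bash
python3 -m pendant '[{"translation":[0,-0.02,0],"roll":0,"fingers":1},{"translation":[0,-0.02,0],"roll":0,"fingers":0},{"translation":[0,-0.02,0],"roll":0,"fingers":-1},{"translation":[0,-0.02,0],"roll":0,"fingers":-1},{"translation":[0,-0.02,0],"roll":0,"fingers":-1},{"translation":[0,-0.02,0],"roll":0,"fingers":-1},{"translation":[0,-0.5,0],"roll":0,"fingers":-1},{"translation":[0,-1,0],"roll":0,"fingers":-1},{"translation":[0,-1.5,0],"roll":0,"fingers":-1},{"translation":[0,-2,0],"roll":0,"fingers":-1},{"translation":[0,-2,0],"roll":0,"fingers":-1}]' 60; python3 - <<'E'
from h import *
to(.4155,-.297,.25,0.055)
shot(20)
f=cv2.imread('pics/scene20.png')
c=cv2.resize(f[170:290,210:330],None,fx=5,fy=5);cv2.imwrite('pics/c20.png',cv2.convertScaleAbs(c,alpha=1.5,beta=20))
E
```

```text
clock: 41.5
tool_pos: [0.5634, -0.0395, 0.2565]
ee_rot: [[1.0, 0.017, 0.002], [-0.002, 0.001, 1.0], [0.017, -1.0, 0.001]]
ft_force: [0.2, 0.7, -1.2]
opening: 0.998
pos [ 0.5634 -0.0395  0.2565] jaw deg -0.1 units [-3.684  0.09  -6.447] roll -0.66 q7 -0.20 open 0.998 F [ 0.2  0.7 -1.2] t 41.5
```

View pics/c20.png

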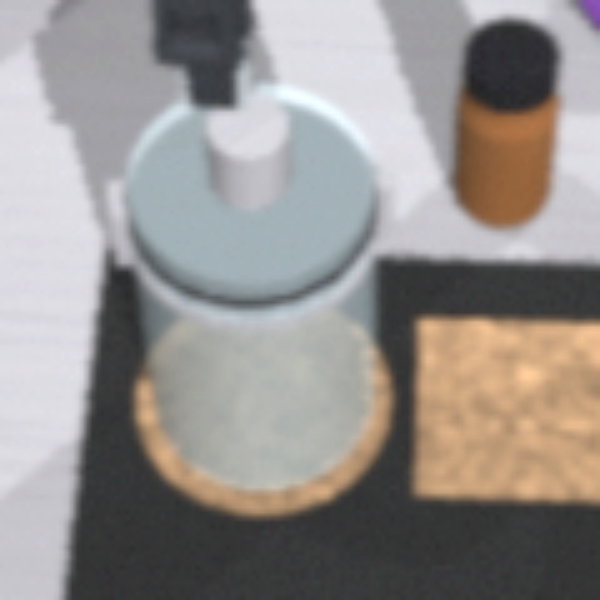

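Canister upright and centred on its coaster (≈(262,250)). Next is the timer.

```bash
python3 -m pendant '[{"translation":[-0.3,0,-0.5],"roll":0,"fingers":-1},{"translation":[-0.8,0,-1.4],"roll":-0.2,"fingers":-1},{"translation":[-1.3,0,-2.3],"roll":-0.4,"fingers":-1},{"translation":[-1.8,0,-3.2],"roll":-0.66,"fingers":-1},{"translation":[-2.3,0,-4.1],"roll":-0.66,"fingers":-1},{"translation":[-2.8,0,-5],"roll":-0.66,"fingers":-1},{"translation":[-3.3,0.3,-5.8],"roll":-0.66,"fingers":-1},{"translation":[-3.6,0.8,-6.3],"roll":-0.66,"fingers":-1},{"translation":[-3.7,1.5,-6.45],"roll":-0.66,"fingers":-1},{"translation":[-3.7,2.2,-6.45],"roll":-0.66,"fingers":-1},{"translation":[-3.7,2.8,-6.45],"roll":-0.66,"fingers":-1},{"translation":[-3.7,2.8,-6.45],"roll":-0.66,"fingers":-1},{"translation":[-3.7,2.8,-6.45],"roll":-0.66,"fingers":-1}]' 40; python3 - <<'E'
from h import *
to(.415,-.297,.062,0.055)
shot(21)
f=cv2.imread('pics/scene21.png')
cv2.imwrite('pics/c21.png',cv2.resize(f[90:260,80:210],None,fx=4,fy=4))
E
```

```text
clock: 42.9
tool_pos: [0.4156, -0.2968, 0.1399]
ee_rot: [[0.998, 0.013, -0.056], [0.056, 0.002, 0.998], [0.013, -1.0, 0.001]]
ft_force: [1.1, -0.5, 0.6]
opening: 0.999
pos [ 0.4156 -0.2968  0.1399] jaw deg 3.2 units [-0.041  1.947 -0.006] roll 0.01 q7 0.26 open 0.999 F [ 1.1 -0.5  0.6] t 42.9
```

View pics/c21.png

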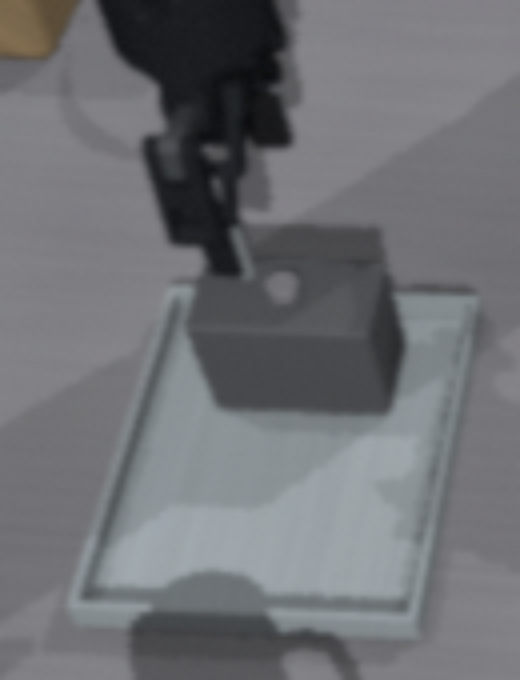

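```bash
python3 -m pendant '[{"translation":[-0.02,0.5,0],"roll":0,"fingers":-1},{"translation":[-0.04,1,0],"roll":0,"fingers":-1},{"translation":[-0.04,1.5,0],"roll":0,"fingers":-1},{"translation":[-0.04,1.85,0],"roll":0,"fingers":-1},{"translation":[-0.04,1.94,0],"roll":0,"fingers":-1},{"translation":[-0.04,1.94,0],"roll":0,"fingers":1},{"translation":[-0.04,1.94,0],"roll":0,"fingers":1},{"translation":[-0.04,1.94,0],"roll":0,"fingers":1},{"translation":[-0.04,1.94,0],"roll":0,"fingers":1},{"translation":[-0.04,1.94,0],"roll":0,"fingers":1},{"translation":[-0.04,1.94,0],"roll":0,"fingers":1}]' 40
```

```text
clock: 44.1
tool_pos: [0.4159, -0.2975, 0.0643]
ee_rot: [[0.998, 0.016, -0.055], [0.055, -0.0, 0.998], [0.016, -1.0, -0.001]]
ft_force: [-0.6, 0.6, 8.5]
opening: 0.622
```

```bash
python3 -m pendant '[{"translation":[0,-0.15,0],"roll":0,"fingers":1},{"translation":[0,-0.5,0],"roll":0,"fingers":1},{"translation":[0,-1,0],"roll":0,"fingers":1},{"translation":[0,-1.6,0],"roll":0,"fingers":1},{"translation":[0,-2.3,0],"roll":0,"fingers":1},{"translation":[0,-3,0],"roll":0,"fingers":1},{"translation":[0,-3.6,0],"roll":0,"fingers":1},{"translation":[0,-3.7,0],"roll":0,"fingers":1},{"translation":[0,-3.7,0],"roll":0,"fingers":1}]' 40; python3 - <<'E'
from h import *
to(.42,.0835,.212,0.055)
shot(22)
E
```

```text
clock: 45.0
tool_pos: [0.4134, -0.2977, 0.2129]
ee_rot: [[0.998, 0.017, -0.055], [0.055, -0.001, 0.998], [0.017, -1.0, -0.002]]
ft_force: [-0.1, 0.0, -2.0]
opening: 0.62
pos [ 0.4134 -0.2977  0.2129] jaw deg 3.1 units [0.686 0.016 9.506] roll -0.00 q7 0.31 open 0.620 F [-0.1  0.  -2. ] t 45.0
```

View pics/scene22.png

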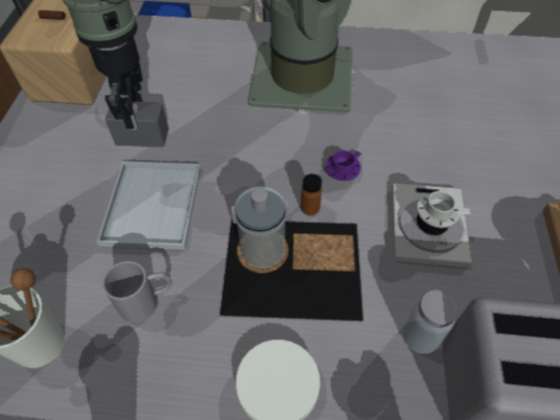

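Timer lifted. I route it at low x, well in front of the canister and 50 mm above the jar.

```bash
python3 -m pendant '[{"translation":[0.02,0,0.2],"roll":0,"fingers":1},{"translation":[0.07,0,0.8],"roll":0,"fingers":1},{"translation":[0.12,0,1.5],"roll":0,"fingers":1},{"translation":[0.18,0,2.3],"roll":0,"fingers":1},{"translation":[0.24,0,3.1],"roll":0,"fingers":1},{"translation":[0.3,0,3.9],"roll":0,"fingers":1},{"translation":[0.36,0,4.7],"roll":0,"fingers":1},{"translation":[0.42,0,5.5],"roll":0,"fingers":1},{"translation":[0.48,0,6.3],"roll":0,"fingers":1},{"translation":[0.54,0,7.1],"roll":0,"fingers":1},{"translation":[0.6,0,7.9],"roll":0,"fingers":1},{"translation":[0.65,0,8.6],"roll":0,"fingers":1},{"translation":[0.68,0,9.1],"roll":0,"fingers":1},{"translation":[0.68,0,9.4],"roll":0,"fingers":1},{"translation":[0.68,0,9.5],"roll":0,"fingers":1},{"translation":[0.68,0,9.5],"roll":0,"fingers":1}]' 40; python3 - <<'E'
from h import *
to(.5562,.0835,.17,0.055)
E
```

```text
clock: 46.7
tool_pos: [0.419, 0.0838, 0.2115]
ee_rot: [[0.998, 0.015, -0.056], [0.056, 0.0, 0.998], [0.015, -1.0, -0.001]]
ft_force: [-0.1, -0.3, -1.6]
opening: 0.623
pos [0.419  0.0838 0.2115] jaw deg 3.2 units [ 3.41   1.088 -0.199] roll 0.01 q7 -0.48 open 0.623 F [-0.1 -0.3 -1.6] t 46.7
```

```bash
python3 -m pendant '[{"translation":[0.2,0,0],"roll":0,"fingers":1},{"translation":[0.6,0,-0.03],"roll":0,"fingers":1},{"translation":[1.2,0,-0.07],"roll":0,"fingers":1},{"translation":[1.8,0,-0.1],"roll":0,"fingers":1},{"translation":[2.4,0,-0.14],"roll":0,"fingers":1},{"translation":[3,0,-0.17],"roll":0,"fingers":1},{"translation":[3.3,0,-0.2],"roll":0,"fingers":1},{"translation":[3.38,0,-0.2],"roll":0,"fingers":1},{"translation":[3.38,0.4,-0.2],"roll":0,"fingers":1},{"translation":[3.38,1,-0.2],"roll":0,"fingers":1},{"translation":[3.38,1.6,-0.2],"roll":0,"fingers":1},{"translation":[3.38,2.2,-0.2],"roll":0,"fingers":1},{"translation":[3.38,2.8,-0.2],"roll":0,"fingers":1},{"translation":[3.38,3.1,-0.2],"roll":0,"fingers":1},{"translation":[3.38,3.1,-0.2],"roll":0,"fingers":1},{"translation":[3.38,3.1,-0.2],"roll":0,"fingers":1}]' 40; python3 - <<'E'
from h import *
to(.5562,.0835,.0685,0.055)
shot(23)
f=cv2.imread('pics/scene23.png')
c=cv2.resize(f[180:300,230:370],None,fx=5,fy=5);cv2.imwrite('pics/c23.png',cv2.convertScaleAbs(c,alpha=1.5,beta=20))
E
```

```text
clock: 48.3
tool_pos: [0.5564, 0.0833, 0.0903]
ee_rot: [[0.998, 0.015, -0.056], [0.056, 0.0, 0.998], [0.015, -1.0, -0.001]]
ft_force: [0.4, 0.0, -1.6]
opening: 0.62
pos [0.5564 0.0833 0.0903] jaw deg 3.2 units [-0.014  0.545  0.005] roll 0.01 q7 -0.42 open 0.620 F [ 0.4  0.  -1.6] t 48.3
```

View pics/c23.png

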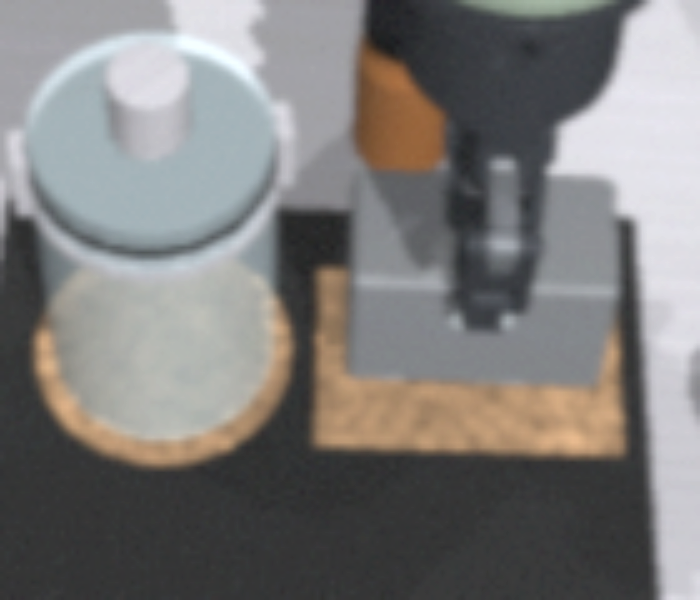

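Timer is square over its coaster (margins equal after allowing for its height), canister clear. I lower it.

```bash
python3 -m pendant '[{"translation":[-0.01,0.15,0],"roll":0,"fingers":1},{"translation":[-0.01,0.35,0],"roll":0,"fingers":1},{"translation":[-0.01,0.48,0],"roll":0,"fingers":1},{"translation":[-0.01,0.53,0],"roll":0,"fingers":1},{"translation":[-0.01,0.53,0],"roll":0,"fingers":1}]' 40
```

```text
clock: 48.9
tool_pos: [0.5564, 0.0834, 0.069]
ee_rot: [[0.998, 0.015, -0.056], [0.056, 0.0, 0.998], [0.015, -1.0, -0.001]]
ft_force: [0.8, 0.0, -2.2]
opening: 0.626
```

```bash
python3 -m pendant '[{"translation":[0,0.015,0],"roll":0,"fingers":1},{"translation":[0,0.03,0],"roll":0,"fingers":1},{"translation":[0,0.03,0],"roll":0,"fingers":1}]' 40
```

```text
clock: 49.2
tool_pos: [0.5566, 0.0835, 0.0683]
ee_rot: [[0.998, 0.016, -0.056], [0.056, 0.0, 0.998], [0.016, -1.0, -0.001]]
ft_force: [-1.3, -0.1, 6.3]
opening: 0.624
```

```bash
python3 -m pendant '[{"translation":[0,0,0],"roll":0,"fingers":-0.3},{"translation":[0,0,0],"roll":0,"fingers":-1},{"translation":[0,0,0],"roll":0,"fingers":-1},{"translation":[0,0,0],"roll":0,"fingers":-1},{"translation":[0,0,0],"roll":0,"fingers":-1},{"translation":[0,-0.5,0],"roll":0,"fingers":-1},{"translation":[0,-1.2,0],"roll":0,"fingers":-1},{"translation":[0,-2,0],"roll":0,"fingers":-1},{"translation":[0,-2.8,0],"roll":0,"fingers":-1},{"translation":[0,-3.6,0],"roll":0,"fingers":-1},{"translation":[-0.5,-4.2,0],"roll":0,"fingers":-1},{"translation":[-1.5,-4.6,0],"roll":0,"fingers":-1},{"translation":[-2.5,-4.6,0],"roll":0,"fingers":-1},{"translation":[-3,-4.6,0],"roll":0,"fingers":-1},{"translation":[-3,-4.6,0],"roll":0,"fingers":-1}]' 40; python3 - <<'E'
from h import *
to(.45,.084,.25)
shot(24)
for n in('scene','top'):
    f=cv2.imread(f'pics/{n}24.png')
    o=(230,180,140,120) if n=='scene' else (190,130,140,110)
    c=cv2.resize(f[o[1]:o[1]+o[3],o[0]:o[0]+o[2]],None,fx=5,fy=5);cv2.imwrite(f'pics/c24{n}.png',cv2.convertScaleAbs(c,alpha=1.5,beta=20))
E
```

```text
clock: 50.7
tool_pos: [0.432, 0.0765, 0.251]
ee_rot: [[0.998, 0.016, -0.056], [0.056, -0.0, 0.998], [0.016, -1.0, -0.001]]
ft_force: [0.5, 0.2, 0.1]
opening: 0.999
pos [0.432  0.0765 0.251 ] jaw deg 3.2 units [0.46  0.031 0.162] q7 -0.42 open 0.999 F [0.5 0.2 0.1] t 50.7
```

View pics/c24scene.png

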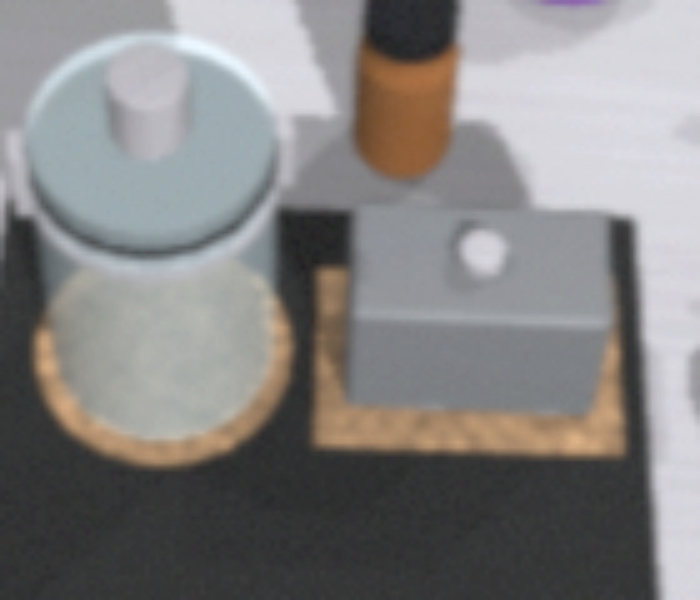

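View pics/scene24.png

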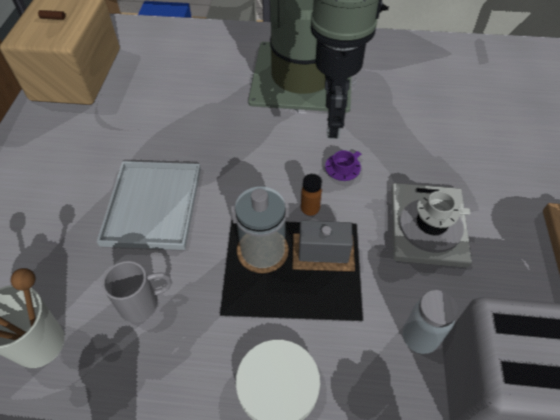

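View pics/top24.png

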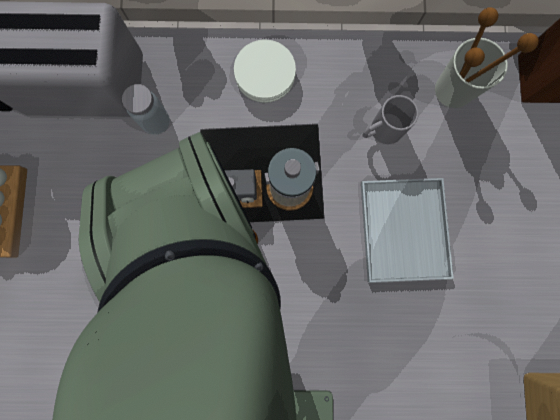

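```bash
python3 - <<'E'
from h import *
s=cam('scene')
px=lambda x,y:(230+(x+.5)/5-.5,180+(y+.5)/5-.5)
print('button',unproj(s,px(486,248),.0875).round(4))
A=[unproj(s,px(*q),.0795).round(4) for q in [(356,206),(608,212),(611,325),(350,316)]];print('top face',np.mean(A,0).round(4),A)
B=[unproj(s,px(*q),.0085).round(4) for q in [(348,405),(590,416)]];print('bottom back edge',B)
print('knob',unproj(s,px(147,72),.1895).round(4),'lid',unproj(s,px(151,142),.1575).round(4))
E
```

```text
button [0.5552 0.0841 0.0875]
top face [0.5573 0.0829 0.0795] [array([0.5353, 0.0333, 0.0795]), array([0.5283, 0.1307, 0.0795]), array([0.5798, 0.1326, 0.0795]), array([0.5857, 0.035 , 0.0795])]
bottom back edge [array([0.5832, 0.0362, 0.0085]), array([0.5785, 0.1327, 0.0085])]
knob [ 0.5624 -0.0408  0.1895] lid [ 0.569  -0.0397  0.1575]
```

```bash
python3 -c "
from station import ctrl
print(ctrl.job_done())"
```

```text
the job is handed in; nothing more can be done
None
```

The job is done and handed in at about 51 s of the 136 s allowed. No verdict came back, so the figures below are my own camera measurements.

I moved the canister and then the timer onto the tray. Next I stood the ramekin on the pan and seated the separator on its rim. Then I put the canister and the timer back on their coasters.

| Item | Measured | Target | Tolerance |
|---|---|---|---|
| Ramekin | about (0.481, 0.300) | pan middle (0.481, 0.3005) | 15 mm |
| Separator | about (0.4815, 0.300), level in the pictures | ramekin axis | 10 mm |
| Canister | about (0.564, −0.040), upright | round coaster (0.564, −0.041) | 14 mm |
| Timer | about (0.557, 0.083), yaw about 0.06 rad | oblong coaster (0.556, 0.0835), yaw about 0.055 rad | 14 mm, 0.2 rad |

- **Release and bystanders:** The gripper is open and well clear. I gave the spice jar and milk jug no numeric check, but they look unmoved in the last pictures.
- **Things that disagreed:** The two cameras differ by 2–3 mm. In the last picture the canister's lid and knob gave x values 6.6 mm apart (0.569 and 0.562), and the table uses a value between them. The coasters sit about 3.5 mm higher than assumed because of the black mat, which I allowed for.
- **Tool tilt and contact force:** The tool ended about 0.016 rad off vertical. Setting the ramekin down briefly read 32 N at the wrist.

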